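# Check a spring balance on the load-cell bar

### The job

Check the tubular spring balance on its stand: take it from its holder by the grip, hook it under the bar at the open end (there is no room to hook on above the load-cell housing) and slide the hook along to the groove in the bar. Then pull the balance straight up until the broad ring on its rod is level with the lower lip of the tube, never drawing it past the last ring, and finish while still holding it there, steady, so that the load cell can be read. Leave the beaker, the dropper bottle and the sample tube where they stand.

Things in the scene. Friction and masses are not known exactly. Their poses are not given: they have to be found in the camera images.
- spring_balance: Loose tubular spring balance, about 0.2 kg, 198 mm high, hanging by its collar in the holder. Origin: middle of its grip on the tube's axis; z up the axis, x the way the hook opens. Below the origin (mm): collar 36 (x) x 48 (y) at 28 to 34, aluminium tube 26 thick at 34 to 112, white rod 12 thick from the lip to 120, nut 15 thick at 119 to 126, then the hook (rod drawn in).
- grip (a point): Middle of the balance's grey grip, a block 30 (x) x 20 (y) x 48 mm, from 26 below to 22 above this point; grip it across the 20 mm, fingers closing along y. Above it a flange 36 x 30 x 6 mm keeps the fingers from slipping off upwards. Axes as the balance.
- tube_lip (a point): Centre of the lower lip of the balance's tube, 112 mm below the middle of the grip.
- hook_seat (a point): Inside bottom of the steel J-hook (5 mm wire, in the balance's x-z plane), where the bar bears: on the tube's axis, 165.5 mm below the grip's middle with the rod drawn in; moves with the rod. The shank is at x = -12 mm, the tip at x = +12 mm ends 14 mm above the seat; the mouth between tip and nut, 25 mm high, opens to +x; inside width 19 mm; lowest outer point 5 mm below the seat.
- pull_rod (a joint): How far the rod is drawn out of the tube, m: 0 drawn in, stop at 0.075. The inner spring pulls it in with about 1 N at 0 and 1 N more per 10 mm: about 6 N at 0.050. Thin black rings reach the tube's lip at 10, 20, 30, 40, 60 and 65 mm (the last ring); the broad ring (5 mm high) is centred on the lip at 50 mm.
- check_stand: Fixed stand: base plate 110 (x) x 200 (y) x 10 mm, uprights 88 mm high at y = +-91 mm, between them a steel bar 10 mm thick along y, axis 70 mm above the worktop. The load-cell housing, 60 (x) x 70 (y) mm at y = 0 to 70 mm, ends 14 mm below the bar; from y = -85 to 0 the bar is open below. Origin: centre of the underside; z up; -x, the side to hook on from, looks to the robot.
- groove (a point): On the axis of the bar, at the middle of its groove: a neck 7 mm thick and 12 mm long at y = +35 mm of the stand. Axes as the stand.
- bar_open (a point): On the axis of the bar, at the middle of its open length, y = -43 mm of the stand. Axes as the stand.
- balance_holder: Fixed holder: base 110 x 100 mm, steel column at +x, and a fork 156.5 mm up whose slot (30 mm wide, open to -x and above) takes the tube; the collar lies on the prongs within a rim 4 mm high. Raising the balance 145 mm brings the hook clear above the fork. Origin: on the worktop below the hanging balance; axes as the balance hanging in it.
- beaker: Small beaker standing on the worktop, 76 x 70 x 85 mm, loose; leave it alone. Origin: centre of its underside.
- dropper_bottle: White dropper bottle standing on the worktop, 50 mm across, 100 mm high, loose; leave it alone. Origin: centre of its underside.
- sample_tube: Clear sample tube with a screw cap standing on the worktop, 41 mm across, 94 mm high, loose; leave it alone. Origin: centre of its underside.
There are look-alikes about, which are no part of the job. There is more than one size of the spring_balance; the one meant has the size given above.

How it is judged:
By the outcome, as a careful person would: the job done as asked, in the order asked, and still so for the second after the job is handed in, while the arm keeps its last pose, push and grip.
It also fails if it takes over 64 s, if anything falls off the work surface, if the arm or the gripper's body presses on something with over 40 N, if the wrist force passes 120 N, or if a joint passes its speed limit or range.

### The arm

A 7-joint arm with a two-finger parallel gripper is mounted at the origin on a cart in front of the work surface, level with it; the furniture and walls round the work are solid. World frame = base frame: x ahead of the robot, y to its left, z up, the work surface at z = 0. Lengths are in m, angles in rad, forces in N, time in s.
With the tool pointing down it reaches from about 0.425 to 0.925 m from the base axis. Payload 6.8 kg.
Tool frame: the origin (TCP) lies on the centre line of the jaws, within the pads' length; the fingertips stand 8 mm ahead of it and the grasp point (between the pads) lies 11 mm behind it; z points along the fingers, y is the direction in which the jaws open and shut (so a half turn about z gives the same grasp; the last joint's range is limited). The gripper opens to 88 mm and grips with 3 to 60 N. Pads are 20 mm wide; open, the fingers measure 115 mm over their backs; the gripper's body (75 mm by 178 mm) begins 61 mm behind the grasp point.
Start: joints at [-1.329, 0.477, 0.022, 1.555, -0.011, 1.109, -0.083], TCP at [0.231, 0.634, 0.231] pointing down, gripper open.
Joint ranges: [-2.96, 2.96], [-0.34, 2.1], [-1.41, 1.46], [0.24, 2.44], [-1.37, 4.51], [0.17, 1.92], [-2.96, 2.96]. Speed limits (rad/s): [2.39, 2.39, 3.14, 3.14, 3.14, 3.14, 3.14].

### API

Orientations are given as a rotation vector (axis times angle).
In Python, from bench import bot, eyes, job_done, spotter gives the robot as it stands.
- The arm moves only by the tool apply_moves, never from a script. Its argument "increments" is a list of rows, each an object with "slide": the shift along the world's x, y, z in m, a list of three; "dr": the turn, a rotation vector about the world's x, y, z in rad, a list of three. A call has 1 to 12 rows; each row shifts and turns the commanded pose from where the row before left it; what a row does not reach is not made up. A row lasts 1/8 s, in which the tool goes at most 62.5 mm and 10.7 degrees, less where a joint would pass 70% of its speed; a pose out of reach is approached as far as the arm can. A call is refused whole if a number of a shift passes 0.0625 or a number of a turn 0.188, either way. A call with a gripper value outside its range is refused whole. "fingers" is the closure, from -1 (fully open) to 1 (shut), set as the call begins (left out, the last holds). The fingers move at their own pace and stop on an object; "grip_force" is the grip in N (left out, the last holds). Time passes only in rows, so rows that do not move let the fingers close. It gives the time, the measured TCP pose, the force and the opening at its end, in the units of the state.
- bot.sense(): the state, without advancing time (a new reading comes with each control period).
- eyes.capture(name): name is "scene" or "top"; returns a dict with "frame" (384x512x3 uint8, red, green, blue), "camera_matrix" (3x3 intrinsics, pixels), "R" (3x3) and "t" (3): a world point X has camera coordinates R X + t. Camera axes: x right, y down, z forward; pixel columns grow to the right and rows downward; lengths in m; the calibration is good to about 2 mm. A picture is of the moment at which its call begins. There is no depth.
- job_done(): hands the job in, once; it reports no verdict.
Trained networks look in the newest picture that a camera, given by its name, has taken for a name from the list of things; names that differ only in an ending like _2 or _b are one class to them, and where a whole thing is asked for, a point or a joint stands for the part that bears it (a point fixed in the world has none). Each returns a list of dicts, best first, with "score" (0 to 1); they miss things now and then, are a little off and sometimes report something else, mostly with a low value. They report only what shows in the picture. A call takes as long as a camera call. They do not tell look-alikes from the thing itself.
- spotter.find_in(camera, thing): "box" ([left, top, right, bottom] in pixels, round what is visible of it).
The state is a dict: "time": time; "joint_pos": joint angles; "dq": joint speeds; "effort": joint torques, N m; "eef_pos": TCP position; "ee_rot": TCP orientation; "wrist_force": force on the tool from outside, world axes, zero at the start; "moment": the same for the moment, N m; "gripper_width": finger opening in m.
Only numpy, scipy, OpenCV 4.12 (cv2) and the standard library are available. Lean on these libraries where they do the work, as an engineer would, in place of code of your own. Each camera call takes 0.05 s, during which the arm holds its last target.

## Working session

There is one attempt and no reset: what is moved stays moved. The work goes in short steps, Python scripts to look and compute and a tool call to move; the robot and the scene stay as the last step left them, time stands still between calls to the robot, and variables do not carry over. Pictures are saved under pics/ and viewed, and the job is handed in when it is done.

Besides the shell and the picture viewer there is one more tool, called after "Call:" as name([rows], argument=value, ...), one row to a line, values as JSON. apply_moves: Moves the arm, as the interface text tells. Its arguments: {"type":"object","properties":{"increments":{"type":"array"},"fingers":{"type":"number"},"grip_force":{"type":"number"}},"required":["increments"]}

```bash
ls; mkdir -p pics
cat > h.py <<'E'
from bench import bot, eyes, job_done, spotter
import numpy as np, cv2, json
def cap(n,f=None):
    c=eyes.capture(n); 
    if f: cv2.imwrite('pics/'+f,c['frame'][:,:,::-1])
    return c
def proj(c,X):
    p=(np.array(c['R'])@np.atleast_2d(X).T).T+np.array(c['t']).ravel(); q=p@np.array(c['camera_matrix']).T
    return q[:,:2]/q[:,2:]
def ray(c,u,v):
    R=np.array(c['R']);t=np.array(c['t']).ravel()
    o=-R.T@t; d=R.T@np.linalg.inv(c['camera_matrix'])@[u,v,1]; return o,d/np.linalg.norm(d)
def atz(c,u,v,z):
    o,d=ray(c,u,v); return o+d*(z-o[2])/d[2]
def tri(c1,p1,c2,p2):
    o1,d1=ray(c1,*p1);o2,d2=ray(c2,*p2)
    A=np.stack([d1,-d2],1);s=np.linalg.lstsq(A,o2-o1,rcond=None)[0]
    a=o1+s[0]*d1;b=o2+s[1]*d2
    return (a+b)/2,np.linalg.norm(a-b)
def crop(c,f,l,t,r,b,k):
    cv2.imwrite('pics/'+f,cv2.resize(c['frame'][t:b,l:r,::-1],None,fx=k,fy=k,interpolation=cv2.INTER_CUBIC))
E
python3 - <<'E'
from h import *
np.set_printoptions(precision=3,suppress=True)
for n in ['scene','top']:
    c=cap(n,n+'0.png'); o,d=ray(c,256,192); print(n,o,d,c['camera_matrix'][0])
    for t in ['spring_balance','check_stand','balance_holder','beaker','dropper_bottle','sample_tube']:
        print(t,[(np.round(x['box']).astype(int).tolist(),round(x['score'],2)) for x in spotter.find_in(n,t)][:4])
print(bot.sense())
E
```

```text
pics
scene [ 0.169 -0.761  0.868] [ 0.343  0.694 -0.633] [450.369   0.    254.798]
spring_balance [([200, 139, 219, 203], 0.71), ([228, 187, 241, 225], 0.68)]
check_stand [([212, 238, 297, 321], 0.82), ([323, 234, 345, 274], 0.44)]
balance_holder [([194, 153, 233, 220], 0.97)]
beaker [([338, 260, 362, 299], 0.88)]
dropper_bottle [([324, 233, 345, 276], 0.95)]
sample_tube [([298, 207, 317, 241], 0.57)]
top [ 0.456 -0.006  1.572] [ 0.075 -0.021 -0.997] [499.149   0.    250.744]
spring_balance [([162, 203, 179, 219], 0.8), ([180, 256, 204, 274], 0.72)]
check_stand [([251, 204, 320, 250], 0.62)]
balance_holder [([162, 191, 197, 231], 0.63)]
beaker [([315, 153, 338, 183], 0.58)]
dropper_bottle [([290, 149, 306, 166], 0.82)]
sample_tube [([253, 155, 269, 168], 0.52)]
{'time': 0.7, 'joint_pos': array([-1.329,  0.477,  0.022,  1.555, -0.011,  1.109, -0.083]), 'dq': array([ 0.001,  0.001, -0.001, -0.002, -0.001, -0.001,  0.   ]), 'effort': array([ -0.   , -58.256,   1.533, -27.289,  -0.054,   0.01 ,   0.   ]), 'eef_pos': array([0.231, 0.634, 0.231]), 'ee_rot': array([-0.547, -3.094, -0.   ]), 'wrist_force': array([-0.393, -1.019, -0.401]), 'moment': array([-0.028, -0.053, -0.019]), 'gripper_width': 0.08787427467396973}
```

View pics/scene0.png

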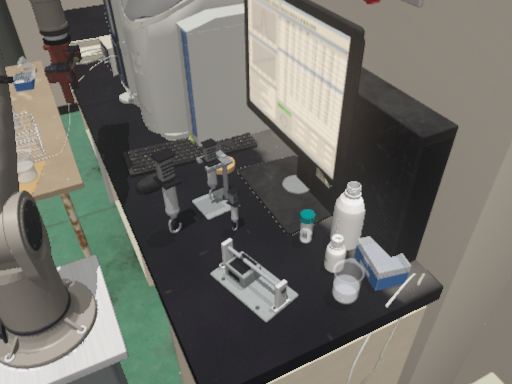

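View pics/top0.png

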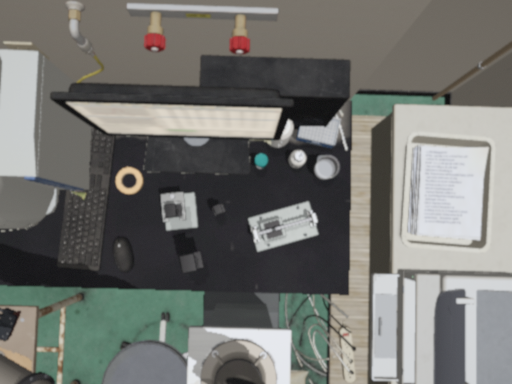

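Run:
```python
from h import *
c=cap('scene');crop(c,'s1.png',135,125,315,325,4)
c=cap('top');crop(c,'t1.png',140,140,350,285,3.8)
```

```text
(no output)
```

View pics/s1.png

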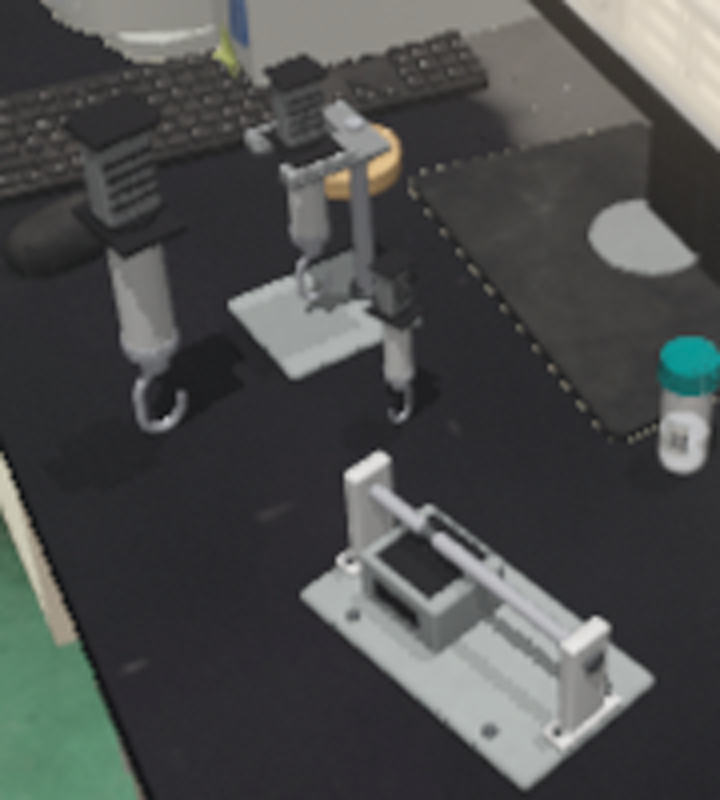

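View pics/t1.png

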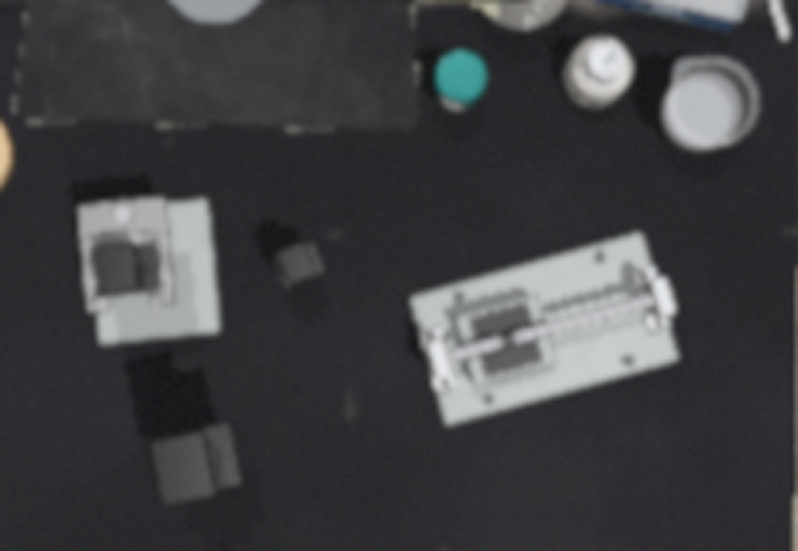

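Run:
```python
from h import *
c=cap('top');crop(c,'t2.png',155,183,205,238,11)
crop(c,'t3.png',245,198,325,255,9)
c=cap('scene');crop(c,'s2.png',190,132,240,222,6.6)
crop(c,'s3.png',205,232,305,327,6)
```

```text
(no output)
```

View pics/t2.png

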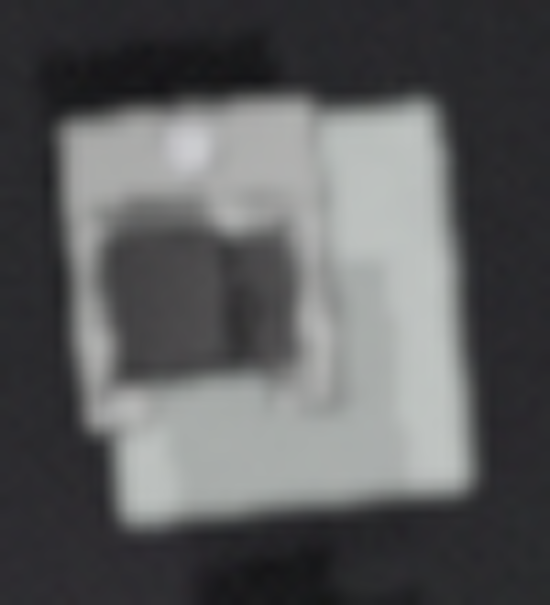

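View pics/t3.png

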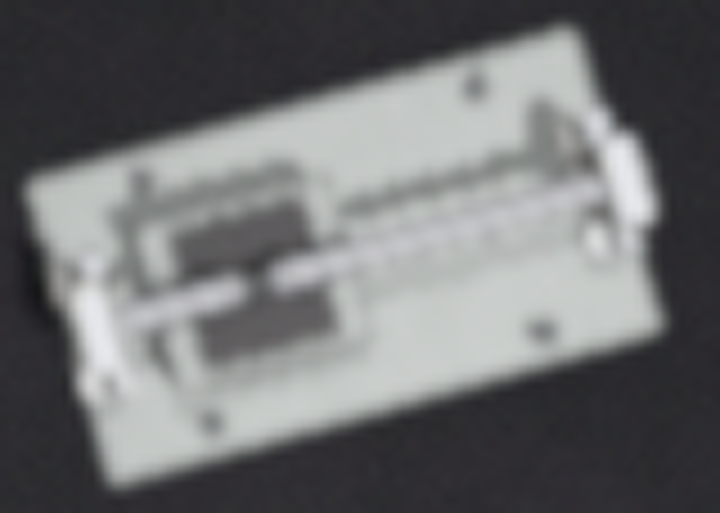

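View pics/s2.png

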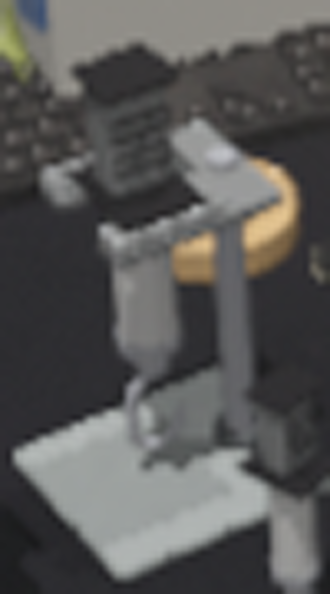

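View pics/s3.png

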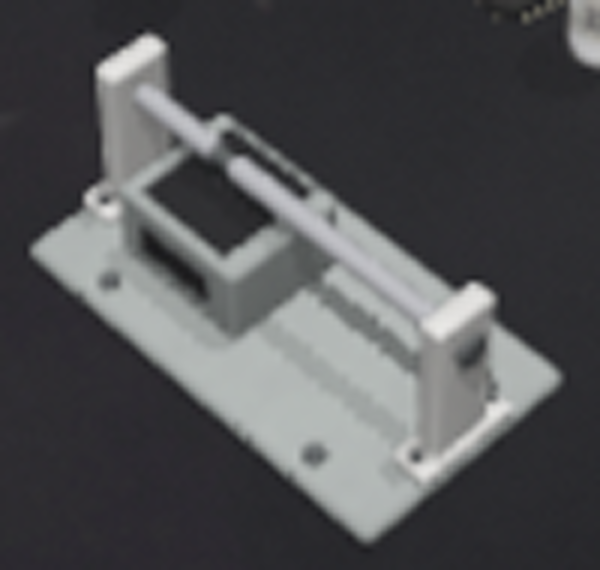

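```bash
cat > fit.py <<'E'
from h import *
from scipy.optimize import least_squares
np.set_printoptions(precision=4,suppress=True)
ct=cap('top');cs=cap('scene')
def px(p,l,t,k): return (np.array(p,float)+.5)/k-.5+[l,t]
T2=lambda p:px(p,155,183,11);T3=lambda p:px(p,245,198,9);S2=lambda p:px(p,190,132,6.6);S3=lambda p:px(p,205,232,6)
def fit(obs,x0):
    def w(x,P): 
        c,s=np.cos(x[2]),np.sin(x[2]); return [x[0]+c*P[0]-s*P[1],x[1]+s*P[0]+c*P[1],P[2]]
    def f(x): return np.concatenate([proj(c,w(x,P))[0]-q for c,P,q in obs])
    r=least_squares(f,x0,loss='soft_l1'); print(r.x, np.degrees(r.x[2])); print(r.fun.reshape(-1,2)); return r.x
# stand: image left=+y, up=+x
st=[(ct,[.055,.1,.01],T3((22,182))),(ct,[.055,-.1,.01],T3((577,25))),(ct,[-.055,-.1,.01],T3((665,330))),(ct,[-.055,.1,.01],T3((112,490))),(ct,[0,.035,.07],T3((258,272))),
 (cs,[-.055,.1,.01],S3((30,250))),(cs,[-.055,-.1,.01],S3((368,543))),(cs,[.055,-.1,.01],S3((562,378))),(cs,[0,.035,.07],S3((222,160)))]
print('stand all');fit(st,[.5,-.1,.2]);print('top');fit(st[:5],[.5,-.1,.2]);print('scene');fit(st[5:],[.5,-.1,.2])
zf=.2185
fl=[(ct,[.018,.015,zf],T2((103,235))),(ct,[.018,-.015,zf],T2((218,226))),(ct,[-.018,-.015,zf],T2((227,374))),(ct,[-.018,.015,zf],T2((115,382))),
 (cs,[-.018,.015,zf],S2((75,70))),(cs,[.018,.015,zf],S2((130,42))),(cs,[.018,-.015,zf],S2((182,68))),(cs,[-.018,-.015,zf],S2((125,98)))]
print('flange');fit(fl,[.5,.2,.1]);fit(fl[:4],[.5,.2,.1])
for p in [(120,530),(475,490),(437,97)]: print(atz(ct,*T2(p),.008))
for p in [(57,120),(315,97),(90,432),(335,405)]: print('fork',atz(ct,*T2(p),.1605))
E
python3 fit.py
```

```text
stand all
[ 0.4694 -0.1263  0.3031] 17.36384503828125
[[ 0.6846 -0.2131]
 [ 0.3709 -0.0133]
 [ 0.3351 -0.0857]
 [ 0.2323 -0.4348]
 [ 0.3577  1.0974]
 [-1.0425 -0.6646]
 [-0.3245 -0.6455]
 [ 0.1703 -0.8912]
 [ 0.2373  0.2022]]
top
[ 0.4694 -0.125   0.3055] 17.505165601863112
[[ 0.2717 -0.1391]
 [-0.0832 -0.091 ]
 [-0.0374 -0.1872]
 [-0.0982 -0.3838]
 [-0.0428  1.1109]]
scene
[ 0.4693 -0.1278  0.299 ] 17.12982619585446
[[-0.7829 -0.3454]
 [-0.2499 -0.0351]
 [ 0.4205 -0.2363]
 [ 0.5148  0.6332]]
flange
[0.5023 0.1975 0.1808] 10.358353309508448
[[-0.3219  0.0818]
 [ 0.2068 -0.7668]
 [ 1.2891 -1.0869]
 [ 0.4723 -0.1388]
 [-2.1254 -0.5304]
 [ 1.0318 -0.8412]
 [-0.6763  0.0574]
 [-3.6247  0.2035]]
[0.501  0.1986 0.1064] 6.0990706182452685
[[-0.2859  0.0939]
 [ 0.3299  0.0616]
 [ 0.4274 -0.1431]
 [-0.4776 -0.0137]]
[0.4436 0.2409 0.008 ]
[0.4578 0.1407 0.008 ]
[0.5694 0.1555 0.008 ]
fork [0.5494 0.237  0.1605]
fork [0.5573 0.1711 0.1605]
fork [0.4696 0.2254 0.1605]
fork [0.4783 0.163  0.1605]
```

Run:
```python
from h import *
np.set_printoptions(precision=3,suppress=True)
ct=cap('top');cs=cap('scene')
for X in [[.231,.634,.231],[0,0,0],[.231,.634,.4],[.5,.2,.4],[.36,.42,.35]]: print(X,proj(ct,X),proj(cs,X))
# big: flange top centre top px t1 (183,470)/3.8+140 ; scene s1 (115,118)/4+(135,125)
print('big',tri(ct,(183/3.8+140,470/3.8+140),cs,(115/4+135,122/4+125)))
print('small',tri(ct,(300/3.8+140,262/3.8+140),cs,(388/4+135,268/4+125)))
print('held',tri(ct,(119/3.8+140,262/3.8+140),cs,(297/4+135,75/4+125)))
print('hookbig bottom',[atz(cs,160/4+135,432/4+125,0)],'small',atz(cs,402/4+135,420/4+125,0))
print('grey dev',atz(ct,88,190,.1),atz(ct,40,150,.3))
```

```text
[0.231, 0.634, 0.231] [[ -0.09  307.313]] [[71.979 92.086]]
[0, 0, 0] [[238.355 376.772]] [[ 43.733 321.097]]
[0.231, 0.634, 0.4] [[-36.003 318.785]] [[55.488 37.298]]
[0.5, 0.2, 0.4] [[157.366 207.662]] [[200.198  76.853]]
[0.36, 0.42, 0.35] [[ 67.727 263.597]] [[123.005  73.481]]
big (array([0.364, 0.138, 0.255]), np.float64(0.006889939639933157))
small (array([0.511, 0.07 , 0.137]), np.float64(0.000798769140093499))
held (array([0.505, 0.195, 0.213]), np.float64(0.0006230221062018021))
hookbig bottom [array([0.361, 0.135, 0.   ])] small [0.514 0.069 0.   ]
grey dev [0.557 0.459 0.1  ] [0.642 0.522 0.3  ]
```

Call:
apply_moves([
  {"slide": [0.01, -0.02, 0.03], "dr": [0, 0, 0.03]},
  {"slide": [0.026, -0.041, 0.03], "dr": [0, 0, 0.045]},
  {"slide": [0.027, -0.043, 0.03], "dr": [0, 0, 0.045]},
  {"slide": [0.027, -0.043, 0.03], "dr": [0, 0, 0.045]},
  {"slide": [0.027, -0.043, 0.01], "dr": [0, 0, 0.045]},
  {"slide": [0.027, -0.043, 0], "dr": [0, 0, 0.045]},
  {"slide": [0.027, -0.043, 0], "dr": [0, 0, 0.045]},
  {"slide": [0.027, -0.043, 0], "dr": [0, 0, 0.045]},
  {"slide": [0.027, -0.043, 0], "dr": [0, 0, 0.045]},
  {"slide": [0.026, -0.041, 0], "dr": [0, 0, 0.043]},
  {"slide": [0.02, -0.033, 0], "dr": [0, 0, 0.04]},
  {"slide": [0, 0, 0], "dr": [0, 0, 0]},
], fingers=-1)

```text
time: 2.6
eef_pos: [0.5038, 0.1946, 0.3609]
ee_rot: [-0.184, 3.135, -0.001]
wrist_force: [0.2, 1.1, -0.4]
gripper_width: 0.0877
```

Run:
```python
from h import *
np.set_printoptions(precision=3,suppress=True)
s=bot.sense();print(s['joint_pos'],s['eef_pos'])
c=cap('scene');crop(c,'a1.png',120,20,320,220,3)
print(proj(c,[s['eef_pos'],[.502,.198,.2185],[.502,.198,.1735]]))
```

```text
[-0.697  0.149  0.244  1.717 -0.036  1.28   1.242] [0.504 0.195 0.361]
[[203.948  92.527]
 [207.46  141.73 ]
 [208.804 155.834]]
```

View pics/a1.png

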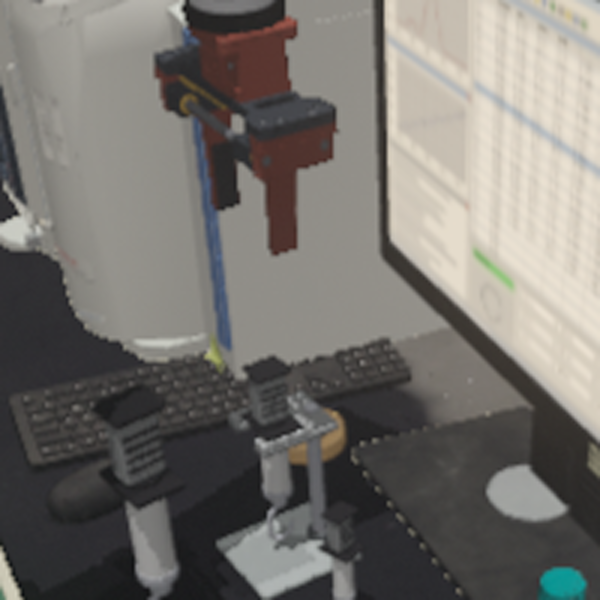

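Call:
apply_moves([
  {"slide": [0, 0.002, -0.03], "dr": [0, 0, 0]},
  {"slide": [0, 0, -0.04], "dr": [0, 0, 0]},
  {"slide": [0, 0, -0.03], "dr": [0, 0, 0]},
  {"slide": [0, 0, -0.025], "dr": [0, 0, 0]},
  {"slide": [0, 0, -0.02], "dr": [0, 0, 0]},
  {"slide": [0, 0, -0.02], "dr": [0, 0, 0]},
  {"slide": [0, 0, -0.01], "dr": [0, 0, 0]},
  {"slide": [0, 0, 0], "dr": [0, 0, 0]},
])

```text
time: 3.65
eef_pos: [0.5017, 0.2009, 0.1853]
ee_rot: [0.195, -3.134, 0.0]
wrist_force: [0.8, 0.9, -0.6]
gripper_width: 0.0879
```

```bash
python3 - <<'E'
from h import *
np.set_printoptions(precision=3,suppress=True)
s=bot.sense();print(s['joint_pos'],s['eef_pos'],s['wrist_force'])
c=cap('scene');crop(c,'a2.png',150,70,270,230,5)
c=cap('top');crop(c,'a2t.png',120,150,240,270,5)
E
python3 -c "
import cv2,numpy as np
a=cv2.imread('pics/a2.png')[:600,:];b=cv2.imread('pics/a2t.png')
print(a.shape,b.shape);cv2.imwrite('pics/a2.png',a)"
```

```text
[-0.676  0.31   0.219  1.936 -0.085  0.905  1.281] [0.502 0.201 0.185] [ 0.826  0.863 -0.605]
(600, 600, 3) (600, 600, 3)
```

View pics/a2.png

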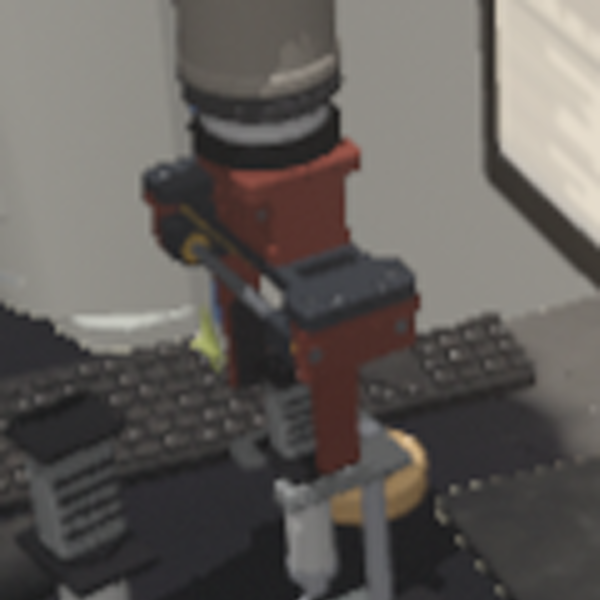

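Call:
apply_moves([
  {"slide": [0.001, -0.0025, -0.005], "dr": [0, 0, 0]},
  {"slide": [0, 0, -0.005], "dr": [0, 0, 0]},
  {"slide": [0, 0, 0], "dr": [0, 0, 0]},
])

```text
time: 4.12
eef_pos: [0.5031, 0.1975, 0.1753]
ee_rot: [0.193, -3.135, 0.0]
wrist_force: [-0.3, 0.3, 0.8]
gripper_width: 0.0878
```

Call:
apply_moves([
  {"slide": [0, 0, 0], "dr": [0, 0, 0]},
  {"slide": [0, 0, 0], "dr": [0, 0, 0]},
  {"slide": [0, 0, 0], "dr": [0, 0, 0]},
  {"slide": [0, 0, 0], "dr": [0, 0, 0]},
  {"slide": [0, 0, 0], "dr": [0, 0, 0]},
  {"slide": [0, 0, 0], "dr": [0, 0, 0]},
], fingers=1, grip_force=15)

```text
time: 4.88
eef_pos: [0.5033, 0.1977, 0.1757]
ee_rot: [-0.193, 3.136, 0.0]
wrist_force: [-0.6, -0.1, 0.1]
gripper_width: 0.0311
```

Call:
apply_moves([
  {"slide": [0, 0, 0], "dr": [0, 0, 0]},
  {"slide": [0, 0, 0], "dr": [0, 0, 0]},
  {"slide": [0, 0, 0], "dr": [0, 0, 0]},
])

```text
time: 5.25
eef_pos: [0.5033, 0.1976, 0.1757]
ee_rot: [0.193, -3.136, 0.0]
wrist_force: [-1.0, -0.9, -0.4]
gripper_width: 0.0297
```

Run:
```python
from h import *
c=cap('scene');crop(c,'a3.png',170,90,250,190,6)
```

```text
(no output)
```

View pics/a3.png

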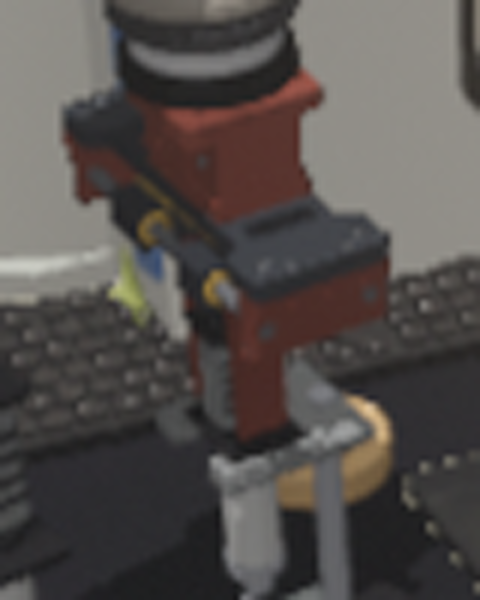

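Run:
```python
from h import *
np.set_printoptions(precision=3,suppress=True)
ct=cap('top','b_t.png');cs=cap('scene','b_s.png')
crop(ct,'bt.png',50,70,310,230,3);crop(cs,'bs.png',220,0,370,200,3)
print('scr bottom right',tri(ct,(275,137),cs,(335,180)))
print('scr top right',tri(ct,(288,95),cs,(357,42)))
print('scr bottom left',tri(ct,(85,135),cs,(243,95)))
```

```text
scr bottom right (array([ 0.713, -0.083,  0.208]), np.float64(0.0027892125868524166))
scr top right (array([ 0.733, -0.084,  0.539]), np.float64(0.01560509155214202))
scr bottom left (array([0.712, 0.442, 0.191]), np.float64(0.017406048664686997))
```

View pics/bt.png

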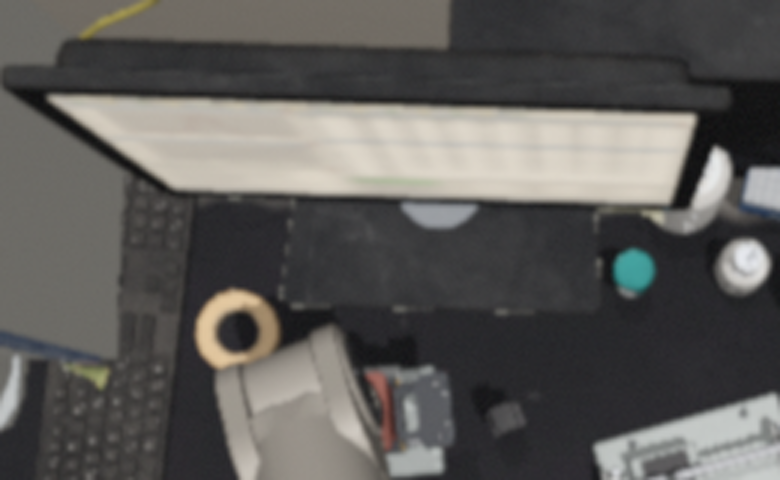

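View pics/bs.png

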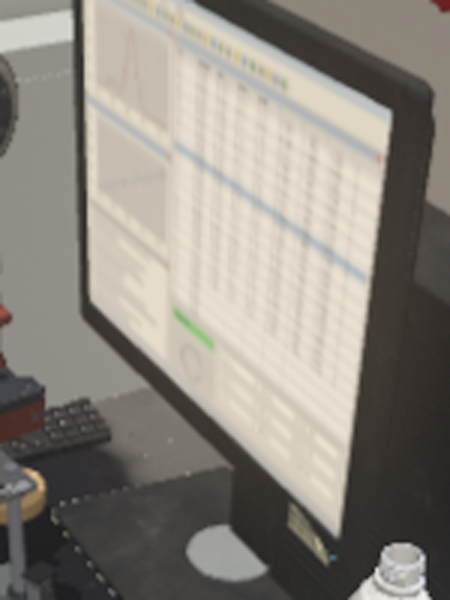

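Call:
apply_moves([
  {"slide": [0, 0, 0], "dr": [0, 0, 0]},
  {"slide": [0, 0, 0], "dr": [0, 0, 0]},
  {"slide": [0, 0, 0.01], "dr": [0, 0, 0]},
  {"slide": [0, 0, 0.03], "dr": [0, 0, 0]},
  {"slide": [0, 0, 0.04], "dr": [0, 0, 0]},
  {"slide": [-0.003, 0, 0.02], "dr": [0.017, -0.139, 0]},
  {"slide": [-0.003, 0, 0], "dr": [0.017, -0.139, 0]},
  {"slide": [-0.003, -0.001, 0], "dr": [0.017, -0.139, 0]},
  {"slide": [-0.003, 0, 0], "dr": [0.017, -0.139, 0]},
  {"slide": [0, 0, 0], "dr": [0, 0, 0]},
  {"slide": [0, 0, 0], "dr": [0, 0, 0]},
], fingers=-1)

```text
time: 6.78
eef_pos: [0.4925, 0.1965, 0.2767]
ee_rot: [-0.158, 2.585, 0.043]
wrist_force: [-0.5, -0.3, 0.6]
gripper_width: 0.0878
```

```bash
cat > st.py <<'E'
from h import *
from scipy.spatial.transform import Rotation as Ro
np.set_printoptions(precision=4,suppress=True)
s=bot.sense();R=Ro.from_rotvec(s['ee_rot']).as_matrix()
print('q',s['joint_pos'],'p',s['eef_pos'],'F',s['wrist_force'],'w',s['gripper_width'],'t',s['time'])
print('toolz',R[:,2],'tooly',R[:,1], 'tilt',np.degrees(np.arccos(-R[2,2])),'yaw y',np.degrees(np.arctan2(-R[0,1],R[1,1])),'yaw z',np.degrees(np.arctan2(R[1,2],R[0,2])))
E
python3 st.py
```

```text
q [-0.8313 -0.0558  0.1551  2.2402  0.5782  0.5486  0.5819] p [0.4925 0.1965 0.2767] F [-0.5493 -0.265   0.6023] w 0.08782468385140682 t 6.775
toolz [ 0.5213  0.0624 -0.8511] tooly [-0.1211  0.9926 -0.0014] tilt 31.667870128507733 yaw y 6.955315065011208 yaw z 6.828722270677483
```

Call:
apply_moves([
  {"slide": [0, 0, -0.02], "dr": [0, 0, 0]},
  {"slide": [0, 0, -0.025], "dr": [0, 0, 0]},
  {"slide": [0, 0, -0.02], "dr": [0, 0, 0]},
  {"slide": [0, 0, 0], "dr": [0, 0, 0]},
])

```text
time: 7.28
eef_pos: [0.4926, 0.1956, 0.2099]
ee_rot: [-0.157, 2.586, 0.038]
wrist_force: [0.2, -0.7, 0.5]
gripper_width: 0.0881
```

```bash
python3 st.py
```

```text
q [-0.8223  0.0536  0.1575  2.3195  0.7731  0.3928  0.3581] p [0.4926 0.1956 0.2099] F [ 0.2223 -0.7444  0.4522] w 0.08807262352537952 t 7.275
toolz [ 0.5201  0.0591 -0.852 ] tooly [-0.1198  0.9928 -0.0042] tilt 31.566116374949175 yaw y 6.878850874021883 yaw z 6.4833342429166505
```

Call:
apply_moves([
  {"slide": [0, 0, -0.015], "dr": [0, 0, 0]},
  {"slide": [0, 0.0005, -0.012], "dr": [0, 0, 0]},
  {"slide": [0, 0, -0.005], "dr": [0, 0, 0]},
  {"slide": [0, 0, 0], "dr": [0, 0, 0]},
])

```text
time: 7.78
eef_pos: [0.4925, 0.1968, 0.1792]
ee_rot: [-0.157, 2.584, 0.042]
wrist_force: [-0.1, 0.2, 0.1]
gripper_width: 0.0879
```

```bash
python3 st.py
python3 - <<'E'
from h import *
c=cap('scene');crop(c,'c1.png',160,80,250,200,5)
E
```

```text
q [-0.8402  0.1137  0.1796  2.3528  0.9423  0.3207  0.1726] p [0.4925 0.1968 0.1792] F [-0.1036  0.1569  0.0799] w 0.08785483374996253 t 7.775
toolz [ 0.5223  0.0617 -0.8505] tooly [-0.1208  0.9927 -0.0022] tilt 31.731828310906874 yaw y 6.940904040206636 yaw z 6.737779801519569
```

View pics/c1.png

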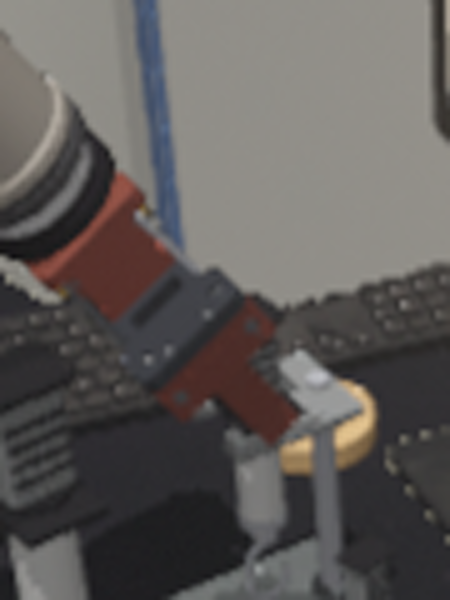

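Call:
apply_moves([
  {"slide": [0, 0, 0], "dr": [0, 0, 0]},
  {"slide": [0, 0, 0], "dr": [0, 0, 0]},
  {"slide": [0, 0, 0], "dr": [0, 0, 0]},
  {"slide": [0, 0, 0], "dr": [0, 0, 0]},
  {"slide": [0, 0, 0], "dr": [0, 0, 0]},
  {"slide": [0, 0, 0], "dr": [0, 0, 0]},
  {"slide": [0, 0, 0], "dr": [0, 0, 0]},
  {"slide": [0, 0, 0], "dr": [0, 0, 0]},
  {"slide": [0, 0, 0], "dr": [0, 0, 0]},
  {"slide": [0, 0, 0], "dr": [0, 0, 0]},
], fingers=1, grip_force=30)

```text
time: 9.07
eef_pos: [0.4917, 0.1966, 0.1786]
ee_rot: [-0.158, 2.584, 0.042]
wrist_force: [-0.2, -0.6, 0.7]
gripper_width: 0.0198
```

```bash
python3 st.py
```

```text
q [-0.8402  0.1137  0.1792  2.3546  0.9443  0.3198  0.1703] p [0.4917 0.1966 0.1786] F [-0.173  -0.6018  0.7413] w 0.019770199300462372 t 9.075
toolz [ 0.5216  0.0619 -0.8509] tooly [-0.1212  0.9926 -0.0022] tilt 31.687314552445248 yaw y 6.962615691938504 yaw z 6.76236475328087
```

Call:
apply_moves([
  {"slide": [0, 0, 0.002], "dr": [0, 0, 0]},
  {"slide": [0, 0, 0.006], "dr": [0, 0, 0]},
  {"slide": [0, 0, 0.015], "dr": [0, 0, 0]},
  {"slide": [0, 0, 0.025], "dr": [0, 0, 0]},
  {"slide": [0, 0, 0.03], "dr": [0, 0, 0]},
  {"slide": [0, 0, 0.03], "dr": [0, 0, 0]},
  {"slide": [0, 0, 0.03], "dr": [0, 0, 0]},
  {"slide": [0, 0, 0.025], "dr": [0, 0, 0]},
  {"slide": [0, 0, 0.012], "dr": [0, 0, 0]},
  {"slide": [0, 0, 0], "dr": [0, 0, 0]},
  {"slide": [0, 0, 0], "dr": [0, 0, 0]},
], grip_force=40)

```text
time: 10.45
eef_pos: [0.4912, 0.1962, 0.3521]
ee_rot: [-0.159, 2.586, 0.04]
wrist_force: [0.1, 0.1, -1.8]
gripper_width: 0.0198
```

```bash
python3 st.py
python3 - <<'E'
from h import *
c=cap('scene');crop(c,'d1.png',140,20,260,210,4); 
c=cap('top');crop(c,'d1t.png',120,150,240,270,5)
E
```

```text
q [-0.8268 -0.1431  0.1368  2.1301  0.4687  0.7305  0.7212] p [0.4912 0.1962 0.3521] F [ 0.117   0.0848 -1.7732] w 0.01976813104356862 t 10.45
toolz [ 0.5201  0.0606 -0.8519] tooly [-0.1212  0.9926 -0.0034] tilt 31.57808045812364 yaw y 6.96256457573792 yaw z 6.649700560974447
```

View pics/d1.png

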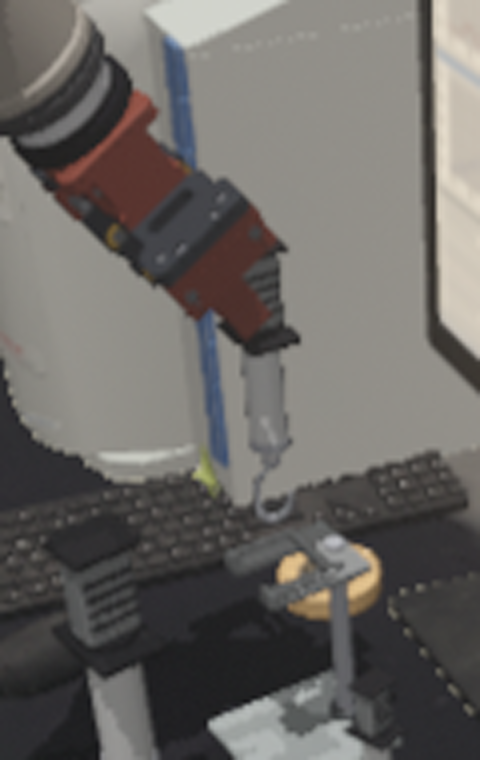

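View pics/d1t.png

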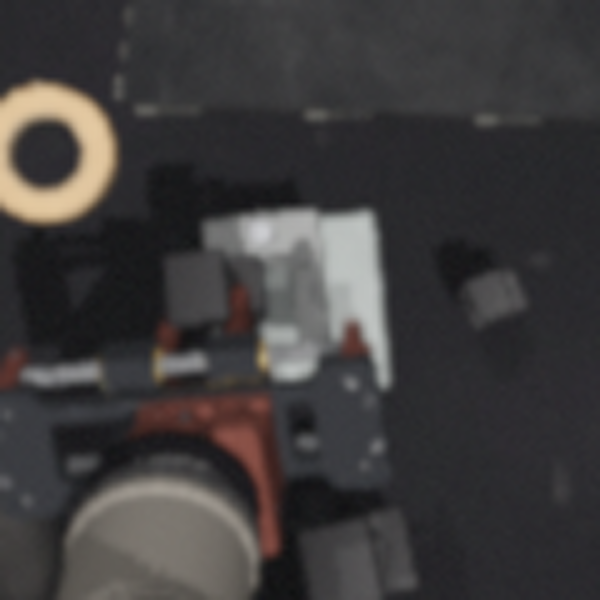

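```bash
cat > ov.py <<'E'
from h import *
from scipy.spatial.transform import Rotation as Ro
import sys
np.set_printoptions(precision=4,suppress=True)
# TCP->origin offset in tool frame
def origin(s,ox=.0117,oz=.0119,yaw0=None):
    R=Ro.from_rotvec(s['ee_rot']).as_matrix()
    ya=R[:,1]; yaw=np.arctan2(-ya[0],ya[1]); c,sn=np.cos(yaw),np.sin(yaw)
    return np.array(s['eef_pos'])+[c*ox,sn*ox,oz],np.array([[c,-sn,0],[sn,c,0],[0,0,1]])
def pts(q=0):
    P=[]
    for z in (.028,.022): P+=[[sx*.018,sy*.015,z] for sx in(1,-1) for sy in (1,-1)]
    P+=[[sx*.018,sy*.024,-.031] for sx in(1,-1) for sy in (1,-1)]
    P+=[[sx*.013,0,-.112] for sx in (1,-1)]
    P+=[[-.012,0,-.1515-q],[.012,0,-.1515-q],[0,0,-.168-q],[0,0,-.12-q]]
    return np.array(P)
def overlay(cam,f,box,k,q=0,extra=(),**kw):
    s=bot.sense();o,R=origin(s,**kw);c=cap(cam);l,t,r,b=box
    im=cv2.resize(c['frame'][t:b,l:r,::-1],None,fx=k,fy=k,interpolation=cv2.INTER_CUBIC)
    W=list(o+pts(q)@R.T)+[np.array(e) for e in extra]
    for u in proj(c,np.array(W)):
        x=(u+.5-[l,t])*k-.5; cv2.circle(im,(int(round(x[0])),int(round(x[1]))),2,(0,255,255) ,-1)
    cv2.imwrite('pics/'+f,im); return s,o,R,c
E
python3 - <<'E'
from ov import *
s,o,R,c=overlay('scene','e1.png',(180,60,230,160),6); 
s,o,R,c=overlay('top','e1t.png',(140,180,200,240),8)
print(o, atz(c,159.1,207.5,o[2]+.028))
E
python3 -c "
import cv2,numpy as np
a=cv2.imread('pics/e1.png');b=cv2.imread('pics/e1t.png');n=np.zeros((600,800,3),np.uint8)
n[:600,:300]=a[:600];n[:480,310:790]=b;cv2.imwrite('pics/e1c.png',n)"
```

```text
[0.503  0.1978 0.3643] [0.5008 0.1973 0.3923]
```

View pics/e1c.png

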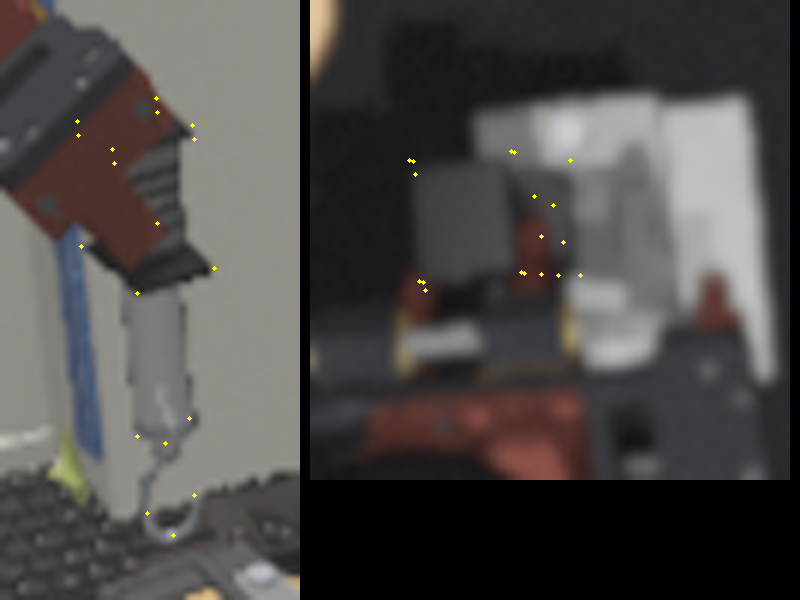

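Call:
apply_moves([
  {"slide": [-0.002, -0.015, 0], "dr": [0, 0, 0.01]},
  {"slide": [-0.005, -0.035, 0], "dr": [0, 0, 0.018]},
  {"slide": [-0.006, -0.042, 0], "dr": [0, 0, 0.02]},
  {"slide": [-0.006, -0.042, 0], "dr": [0, 0, 0.02]},
  {"slide": [-0.006, -0.042, 0], "dr": [0, 0, 0.02]},
  {"slide": [-0.006, -0.042, 0], "dr": [0, 0, 0.02]},
  {"slide": [-0.006, -0.042, 0], "dr": [0, 0, 0.02]},
  {"slide": [-0.006, -0.042, 0], "dr": [0, 0, 0.02]},
  {"slide": [-0.005, -0.042, 0], "dr": [0, 0, 0.018]},
  {"slide": [-0.003, -0.025, 0], "dr": [0, 0, 0.012]},
  {"slide": [-0.001, -0.008, 0], "dr": [0, 0, 0.003]},
  {"slide": [0, 0, 0], "dr": [0, 0, 0]},
])

```text
time: 12.15
eef_pos: [0.4398, -0.1798, 0.3533]
ee_rot: [-0.392, 2.563, 0.108]
wrist_force: [0.3, 1.0, -2.2]
gripper_width: 0.0196
```

```bash
python3 st.py
python3 - <<'E'
from ov import *
s,o,R,c=overlay('scene','f1.png',(180,90,320,330),2.5)
print(o); l,z=R.T@(o-np.array([.4694,-.1263,0])),0; print(l)
E
```

```text
q [-0.367  -0.3077  0.7275  2.1677 -0.1925  0.7763  2.3646] p [ 0.4398 -0.1798  0.3533] F [ 0.256   0.9953 -2.2058] w 0.01962459682811671 t 12.15
toolz [ 0.5014  0.1549 -0.8512] tooly [-0.2982  0.9545 -0.0019] tilt 31.656105012252752 yaw y 17.347096551506144 yaw z 17.17143060808349
[ 0.4509 -0.1764  0.3652]
[-0.0326 -0.0423  0.3652]
```

View pics/f1.png

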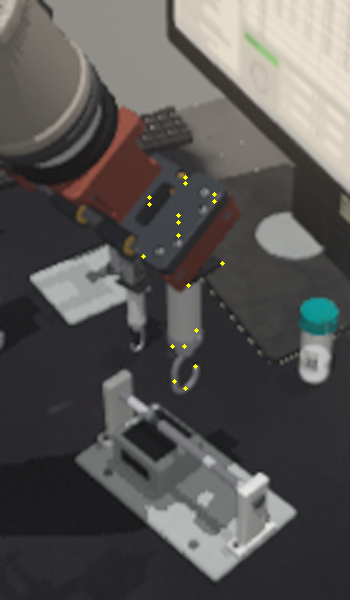

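Call:
apply_moves([
  {"slide": [-0.001, 0, -0.015], "dr": [0, 0, 0]},
  {"slide": [0, 0, -0.03], "dr": [0, 0, 0]},
  {"slide": [0, 0, -0.03], "dr": [0, 0, 0]},
  {"slide": [0, 0, -0.03], "dr": [0, 0, 0]},
  {"slide": [0, 0, -0.025], "dr": [0, 0, 0]},
  {"slide": [0, 0, -0.018], "dr": [0, 0, 0]},
  {"slide": [0, 0, -0.007], "dr": [0, 0, 0]},
  {"slide": [0, 0, 0], "dr": [0, 0, 0]},
  {"slide": [0, 0, 0], "dr": [0, 0, 0]},
])

```text
time: 13.32
eef_pos: [0.4372, -0.1799, 0.1997]
ee_rot: [-0.392, 2.567, 0.111]
wrist_force: [-0.0, 0.3, -2.0]
gripper_width: 0.0201
```

```bash
python3 st.py
python3 - <<'E'
from ov import *
s,o,R,c=overlay('scene','f2.png',(200,200,320,330),4.5)
print(o); l,z=R.T@(o-np.array([.4694,-.1263,0])),0; print(l)
E
```

```text
q [-0.9995 -0.2827  1.4448  2.3875 -0.2655  0.4067  2.5945] p [ 0.4372 -0.1799  0.1997] F [-0.0353  0.2766 -2.0346] w 0.02013319287925137 t 13.325
toolz [ 0.4983  0.1562 -0.8528] tooly [-0.2983  0.9545  0.0005] tilt 31.4798851675968 yaw y 17.355462988931222 yaw z 17.40262833780054
[ 0.4484 -0.1764  0.2116]
[-0.035  -0.0415  0.2116]
```

View pics/f2.png

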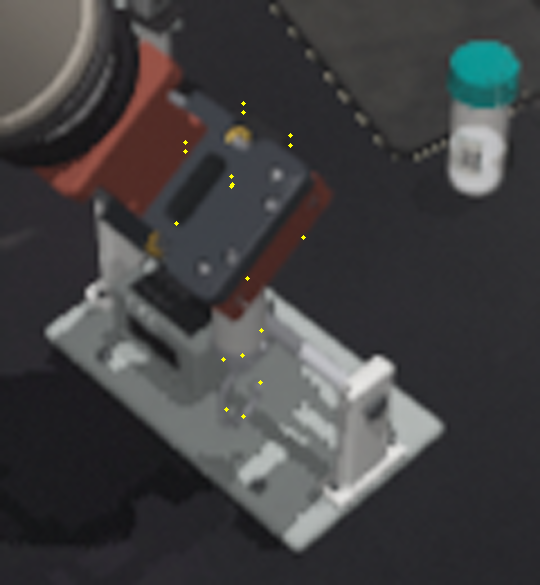

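Call:
apply_moves([
  {"slide": [0.005, 0.0015, 0], "dr": [0, 0, 0]},
  {"slide": [0.01, 0.003, 0], "dr": [0, 0, 0]},
  {"slide": [0.01, 0.003, 0], "dr": [0, 0, 0]},
  {"slide": [0.006, 0.002, 0], "dr": [0, 0, 0]},
  {"slide": [0.002, 0.0005, 0], "dr": [0, 0, 0]},
  {"slide": [0, 0, 0], "dr": [0, 0, 0]},
])

```text
time: 14.12
eef_pos: [0.4651, -0.1669, 0.2059]
ee_rot: [-0.39, 2.568, 0.104]
wrist_force: [-0.0, 0.6, -1.7]
gripper_width: 0.0196
```

```bash
python3 st.py
python3 - <<'E'
from ov import *
s,o,R,c=overlay('scene','f3.png',(200,220,300,320),6)
print(o); l,z=R.T@(o-np.array([.4694,-.1263,0])),0; print(l)
E
```

```text
q [-1.1156 -0.3355  1.4545  2.3561 -0.0235  0.3901  2.2987] p [ 0.4651 -0.1669  0.2059] F [-0.0242  0.5915 -1.6715] w 0.01963393929838212 t 14.125
toolz [ 0.4985  0.1505 -0.8537] tooly [-0.2959  0.9552 -0.0043] tilt 31.383978733484852 yaw y 17.21023830331061 yaw z 16.802741831864893
[ 0.4763 -0.1634  0.2178]
[-0.0044 -0.0375  0.2178]
```

View pics/f3.png

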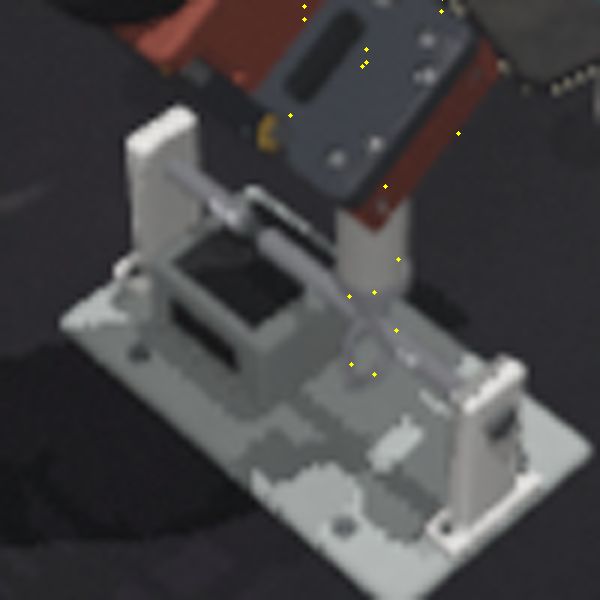

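```bash
cat > kin.py <<'E'
import numpy as np, itertools
from scipy.optimize import least_squares
from scipy.spatial.transform import Rotation as Ro
D=[([-1.329,.477,.022,1.555,-.011,1.109,-.083],[.231,.634,.231],[-.547,-3.094,0]),
([-.697,.149,.244,1.717,-.036,1.28,1.242],[.5038,.1946,.3609],[-.184,3.135,-.001]),
([-.676,.31,.219,1.936,-.085,.905,1.281],[.5017,.2009,.1853],[.195,-3.134,0]),
([-0.8313,-0.0558,0.1551,2.2402,0.5782,0.5486,0.5819],[.4925,.1965,.2767],[-.158,2.585,.043]),
([-0.8223,0.0536,0.1575,2.3195,0.7731,0.3928,0.3581],[.4926,.1956,.2099],[-.157,2.586,.038]),
([-0.8402,0.1137,0.1792,2.3546,0.9443,0.3198,0.1703],[.4917,.1966,.1786],[-.158,2.584,.042]),
([-0.8268,-0.1431,0.1368,2.1301,0.4687,0.7305,0.7212],[.4912,.1962,.3521],[-.159,2.586,.04]),
([-0.367,-0.3077,0.7275,2.1677,-0.1925,0.7763,2.3646],[.4398,-.1798,.3533],[-.392,2.563,.108]),
([-0.9995,-0.2827,1.4448,2.3875,-0.2655,0.4067,2.5945],[.4372,-.1799,.1997],[-.392,2.567,.111]),
([-1.1156,-0.3355,1.4545,2.3561,-0.0235,0.3901,2.2987],[.4651,-.1669,.2059],[-.39,2.568,.104])]
AX='zyzyzyz'
def fk(q,sg,p):
    # p: off7(0:7), then translations after each joint: 8 x3
    T=np.eye(3);x=np.array([0,0,p[7]])
    tr=np.zeros((7,3)); tr[0]=[p[8],0,0]; tr[1]=[p[9],0,p[10]]; tr[2]=[0,0,0]; tr[3]=[p[11],0,p[12]]; tr[5]=[p[13],0,0]; tr[6]=[0,0,p[14]]
    ytr=[p[15],p[16],p[17]]
    for i in range(7):
        T=T@Ro.from_euler(AX[i],sg[i]*q[i]+p[i]).as_matrix()
        t=tr[i].copy()
        if i==1:t[1]+=ytr[0]
        if i==3:t[1]+=ytr[1]
        if i==5:t[1]+=ytr[2]
        x=x+T@t
    return x,T
def res(p,sg):
    r=[]
    for q,x,rv in D:
        X,T=fk(q,sg,p); r+=list((X-x)/.003)
        r+=list((Ro.from_matrix(T).inv()*Ro.from_rotvec(rv)).as_rotvec()/.01)
    r+=list(p[15:18]/.02)+[p[8]/.05,p[9]/.05,p[11]/.05,p[13]/.05]+list(np.array(p[1:6])/.3)+[(p[7]-.33)/.3]
    return np.array(r)
if __name__=='__main__':
    best=[]
    for s1,s3,s5,s7 in itertools.product([1,-1],repeat=4):
        sg=[s1,1,s3,1,s5,1,s7]
        for o1 in (0,3.14):
          for o7 in (0,1.57,3.14,-1.57):
            p=np.zeros(18);p[0]=o1;p[6]=o7;p[7]=.33;p[10]=.5;p[12]=.45;p[14]=.35
            r=least_squares(res,p,args=(sg,),loss='soft_l1',max_nfev=60); best.append((r.cost,sg,r.x))
    best.sort(key=lambda b:b[0]); np.set_printoptions(precision=4,suppress=True)
    for b in best[:4]: print(b[0],b[1],b[2])
    np.savez('kin.npz',sg=best[0][1],p=best[0][2])
    rr=res(best[0][2],best[0][1])[:60].reshape(-1,6);print(rr)
E
time OMP_NUM_THREADS=4 python3 kin.py
```

```text
Still running in the background as job /tmp/bash_jobs.1000/e670d936ff90 (pid 1164). You'll get a notice when it ends.
```

```bash
kill -- -$(cat /tmp/bash_jobs.1000/e670d936ff90/pid)
python3 - <<'E'
s=open('kin.py').read()
s=s.replace("        T=T@Ro.from_euler(AX[i],sg[i]*q[i]+p[i]).as_matrix()\n","        a=sg[i]*q[i]+p[i];c,s=np.cos(a),np.sin(a)\n        T=T@(np.array([[c,-s,0],[s,c,0],[0,0,1]]) if AX[i]=='z' else np.array([[c,0,s],[0,1,0],[-s,0,c]]))\n")
s=s.replace("r+=list((Ro.from_matrix(T).inv()*Ro.from_rotvec(rv)).as_rotvec()/.01)","r+=list((T-RV[tuple(rv)]).ravel()/.015)")
s=s.replace("AX='zyzyzyz'","AX='zyzyzyz'\nRV={tuple(d[2]):Ro.from_rotvec(d[2]).as_matrix() for d in D}")
s=s.replace("[:60].reshape(-1,6)","[:120].reshape(-1,12)").replace("max_nfev=60","max_nfev=25").replace("for o1 in (0,3.14)","for o1 in (0,)").replace("for o7 in (0,1.57,3.14,-1.57)","for o7 in (0,3.14)")
open('kin.py','w').write(s)
E
export OMP_NUM_THREADS=1; time timeout 500 python3 kin.py
```

```text
140.86192902510393 [-1, 1, -1, 1, -1, 1, -1] [ 0.031   0.0466  0.1913 -0.0425 -0.0838  0.0135  1.848   0.2334  0.024
 -0.018   0.5384  0.007   0.4678  0.0271  0.2546 -0.0713 -0.0972 -0.0012]
309.0469321586136 [-1, 1, -1, 1, -1, 1, -1] [-0.1705 -0.1218 -0.3464  0.1754  0.153  -0.0968  0.94    0.3075 -0.0193
  0.0371  0.4551 -0.1116  0.4049 -0.022   0.3763  0.0146  0.16   -0.0124]
1156.159460952138 [1, 1, 1, 1, 1, 1, 1] [ 0.4686 -0.1977  0.5044  0.244  -0.1693 -0.2186 -0.7521  0.4623  0.0963
  0.2411  0.3277  0.0347  0.4774  0.2222  0.1913  0.0655  0.0124  0.1248]
1427.0821800626557 [1, 1, -1, 1, -1, 1, -1] [ 1.1149 -0.2309 -0.2697  0.77    0.0644 -0.5843  0.8276  0.5087  0.0934
 -0.0232 -0.077  -0.2637  0.1769  0.0235  0.1447 -0.0053  0.2855 -0.0983]
[[-0.8296  1.2464  0.798   1.0181  2.5841 -1.3167  2.5981 -1.0129 -0.5581
   1.0041 -1.0175  0.0149]
 [ 6.6407 -1.6937  2.4049 -0.2156  2.2566  1.1506  2.1945  0.1125 -3.7709
  -0.8325 -3.8514  0.1202]
 [ 3.7317 -1.2297  2.2811 -0.0788  0.726  -0.9222  0.7512  0.0708 -1.5674
   1.0934 -1.4544  0.0264]
 [ 2.5834  1.0238  0.2031  0.9018 -2.0439  0.9026  1.1328 -0.4674  5.4943
  -1.6097  5.0229  1.2434]
 [ 3.5082  1.1551  0.1996  0.133  -2.646  -0.4972  1.1092 -0.6522  6.8253
  -0.4152  6.3698  0.5827]
 [ 4.5054  1.7308  0.5373 -0.275  -2.8382 -1.2435  1.1961 -0.7759  7.4587
   0.2269  7.0771  0.2855]
 [ 1.8001  1.3764  0.4624  1.5202 -1.1243  2.093   1.5211 -0.2572  4.2869
  -2.5969  4.0525  1.8125]
 [-4.4146 -8.5127 -2.8059 -1.6575  0.012  -2.8372 -0.5763  0.0032 -1.0378
   3.0178 -0.153  -1.7534]
 [ 1.3639 -2.0736  1.3345  0.2839 -1.776  -0.6559 -1.4875 -0.5834  0.9735
   0.3168  0.185  -0.1922]
 [ 3.4551 -1.5304  1.6249  1.0331 -1.2649  0.8862 -1.0678 -0.4082  0.6947
  -1.047  -0.3726  0.6551]]
real	0m26.907s
user	0m24.450s
sys	0m0.225s
```

```bash
cat > kin2.py <<'E'
from kin import *
np.set_printoptions(precision=4,suppress=True)
sg=[-1,1,-1,1,-1,1,-1]
best=None
for o7 in (1.57,1.2,2.0,.8,0,3.14,-1.57):
  for ye in ((0,0),(.05,-.05),(-.05,.05)):
    p=np.zeros(18);p[6]=o7;p[7]=.3;p[10]=.5;p[12]=.45;p[14]=.3;p[15],p[16]=ye
    r=least_squares(res,p,args=(sg,),max_nfev=200)
    if best is None or r.cost<best.cost: best=r; print(o7,ye,r.cost,r.x)
np.savez('kin.npz',sg=sg,p=best.x)
rr=res(best.x,sg)[:120].reshape(-1,12);print(rr)
E
time timeout 500 python3 kin2.py
```

```text
1.57 (0, 0) 2.306431815418666 [-0.0013 -0.0003 -0.0026  0.0008  0.0011 -0.0009  1.5665  0.2885 -0.0011
  0.0002  0.5419 -0.0003  0.4741  0.0007  0.3284 -0.03   -0.0284 -0.0016]
1.57 (-0.05, 0.05) 2.3064318154186654 [-0.0013 -0.0003 -0.0026  0.0008  0.0011 -0.0009  1.5665  0.2885 -0.0011
  0.0002  0.5419 -0.0003  0.4741  0.0007  0.3284 -0.03   -0.0284 -0.0016]
2.0 (0, 0) 2.3064318154186525 [-0.0013 -0.0003 -0.0026  0.0008  0.0011 -0.0009  1.5665  0.2885 -0.0011
  0.0002  0.5419 -0.0003  0.4741  0.0007  0.3284 -0.03   -0.0284 -0.0016]
[[ 0.0887  0.0655 -0.0494 -0.0231 -0.0633  0.0243 -0.0633  0.023   0.0687
   0.0007  0.0729  0.    ]
 [-0.026  -0.0964  0.0823 -0.0047  0.0399 -0.0271  0.04    0.0047  0.0155
   0.0251  0.0186 -0.    ]
 [-0.1241  0.0237 -0.1085  0.0024 -0.0197  0.0782 -0.0198 -0.0025  0.0376
  -0.0823  0.0276 -0.0001]
 [-0.0419 -0.002   0.077  -0.0075  0.0451 -0.0016 -0.0023  0.0054 -0.0897
   0.0125 -0.0764 -0.0075]
 [-0.0455  0.0339  0.0226 -0.031   0.0305 -0.0434 -0.0093  0.0034 -0.074
   0.0519 -0.061  -0.0315]
 [-0.0007  0.0536  0.0209 -0.0265  0.0377 -0.0341 -0.0237  0.0043 -0.1104
   0.0473 -0.1004 -0.0288]
 [-0.0784  0.0328  0.155  -0.0243  0.029  -0.0327  0.0028  0.0034 -0.0511
   0.0387 -0.0369 -0.0236]
 [ 0.0574  0.1248  0.0369  0.0108  0.0394  0.0409  0.0269  0.0122 -0.0312
  -0.0298 -0.0239  0.0184]
 [ 0.0141  0.0417 -0.1458  0.003   0.082   0.054   0.0447  0.0256 -0.0839
  -0.0265 -0.0602  0.0162]
 [ 0.0313 -0.0545 -0.0896 -0.0057  0.0465  0.0182  0.0033  0.014  -0.0837
   0.0073 -0.0704 -0.0041]]
real	0m6.841s
user	0m6.811s
sys	0m0.136s
```

```bash
cat > ik.py <<'E'
from kin import *
import sys
np.set_printoptions(precision=3,suppress=True)
K=np.load('kin.npz');SG=K['sg'];PP=K['p']
LO=np.array([-2.96,-.34,-1.41,.24,-1.37,.17,-2.96]);HI=np.array([2.96,2.1,1.46,2.44,4.51,1.92,2.96])
def F(q): return fk(q,SG,PP)
def jac(q):
    x,T=F(q);J=np.zeros((6,7))
    for i in range(7):
        q2=np.array(q,float);q2[i]+=1e-5;x2,T2=F(q2)
        J[:3,i]=(x2-x)/1e-5; J[3:,i]=Ro.from_matrix(T2@T.T).as_rotvec()/1e-5
    return J
def tool(yaw,tilt):
    # columns: tool y = local y ; tool z = tilted
    c,s=np.cos(yaw),np.sin(yaw);ly=np.array([-s,c,0]);z=np.array([c*np.sin(tilt),s*np.sin(tilt),-np.cos(tilt)])
    return np.stack([np.cross(ly,z),ly,z],1)
def ikq3(pos,R,q3,seed):
    def f(v):
        q=np.insert(v,2,q3);x,T=F(q);return np.concatenate([(x-pos)/.01,(T-R).ravel()/.05])
    r=least_squares(f,np.delete(seed,2));q=np.insert(r.x,2,q3);return q,np.linalg.norm(r.fun)
def wrap(q):
    q=np.array(q);q[[0,4,6]]=(q[[0,4,6]]+np.pi)%(2*np.pi)-np.pi
    for i in(4,):
        if q[i]<LO[i]:q[i]+=2*np.pi
    return q
if __name__=='__main__':
    S=np.array([.4694,-.1263,0]);yaw=.303;c,s=np.cos(yaw),np.sin(yaw)
    def tcp(lx,ly,oz): return S+[c*(lx-.0117)-s*ly, s*(lx-.0117)+c*ly, oz-.0119]
    tilt=np.radians(31.6)
    for name,a in (('pre',(-.034,-.042,.2116)),('in',(0,-.042,.2116)),('groove',(0,.035,.229)),('final',(0,.035,.282))):
        print(name,tcp(*a))
        for q3 in np.arange(-1.2,1.41,.3):
            best=None
            for seed in ([.2,0,q3,2.35,.6,.5,1],[.2,0,q3,2.35,-.6,.5,2],[.2,0,q3,2.35,2,.5,0]):
                q,e=ikq3(tcp(*a),tool(yaw,tilt),q3,seed);q=wrap(q)
                if q[5]<0: continue
                if e<.05 and (best is None or 1): best=q
            if best is not None:
                m=np.minimum(best-LO,HI-best); print(best,'min margin %.2f j%d'%(m.min(),m.argmin()+1))
E
python3 ik.py
```

```text
pre [ 0.438 -0.18   0.2  ]
[ 2.885 -1.418 -1.2    2.28   4.643  2.125 -2.487] min margin -1.08 j2
[ 1.396  0.148 -0.9    2.288 -0.67   0.466  2.958] min margin 0.00 j7
[ 1.113  0.106 -0.6    2.301 -0.779  0.494  3.049] min margin -0.09 j7
[ 0.822  0.081 -0.3    2.316 -0.844  0.513  3.103] min margin -0.14 j7
[ 0.532  0.065  0.     2.333 -0.885  0.528  3.139] min margin -0.18 j7
[ 0.244  0.054  0.3    2.349 -0.911  0.542 -3.116] min margin -0.16 j7
[-0.039  0.048  0.6    2.363 -0.928  0.556 -3.091] min margin -0.13 j7
[-1.428 -1.514  0.9    2.383  1.27   1.474  1.105] min margin -1.17 j2
[-1.162 -0.915  1.2    2.388  0.974  0.774  1.374] min margin -0.57 j2
in [ 0.471 -0.17   0.2  ]
[ 2.832 -1.446 -1.2    2.242  4.575  2.113 -2.599] min margin -1.11 j2
[ 1.309  0.19  -0.9    2.25  -0.566  0.418  2.803] min margin 0.16 j7
[ 1.033  0.142 -0.6    2.263 -0.72   0.449  2.937] min margin 0.02 j7
[ 0.749  0.115 -0.3    2.278 -0.814  0.474  3.016] min margin -0.06 j7
[ 0.465  0.098  0.     2.295 -0.877  0.496  3.072] min margin -0.11 j7
[ 0.182  0.09   0.3    2.311 -0.923  0.518  3.119] min m
[... 708 characters left out ...]
0.64   0.409  2.698] min margin 0.02 j4
[-1.529 -1.318  0.9    2.437  1.234  1.338  0.881] min margin -0.98 j2
final [ 0.448 -0.096  0.27 ]
[ 1.676 -0.168 -1.2    2.264 -0.878  0.707  2.946] min margin 0.01 j7
[ 1.298 -0.114 -0.9    2.273 -0.773  0.637  2.821] min margin 0.14 j7
[ 0.954 -0.105 -0.6    2.287 -0.714  0.605  2.747] min margin 0.15 j4
[ 0.62  -0.112 -0.3    2.302 -0.658  0.582  2.68 ] min margin 0.14 j4
[ 0.289 -0.129  0.     2.319 -0.586  0.56   2.604] min margin 0.12 j4
[-0.044 -0.163  0.3    2.336 -0.479  0.538  2.5  ] min margin 0.10 j4
[-0.394 -0.228  0.6    2.351 -0.288  0.515  2.318] min margin 0.09 j4
[-1.354 -1.033  0.9    2.367  1.012  1.091  1.031] min margin -0.69 j2
```

```bash
cat > sim.py <<'E'
from ik import *
H=[ # from state index, rows
 (6,7,[([-0.002,-.015,0],.01),([-.005,-.035,0],.018)]+[([-.006,-.042,0],.02)]*6+[([-.005,-.042,0],.018),([-.003,-.025,0],.012),([-.001,-.008,0],.003)]),
 (7,8,[([-.001,0,-.015],0)]+[([0,0,-.03],0)]*3+[([0,0,-.025],0),([0,0,-.018],0),([0,0,-.007],0)]),
 (5,6,[([0,0,.002],0),([0,0,.006],0),([0,0,.015],0),([0,0,.025],0)]+[([0,0,.03],0)]*3+[([0,0,.025],0),([0,0,.012],0)]),
 (0,1,[([.01,-.02,.03],.03)]+[([.026,-.041,.03],.045)]+[([.027,-.043,.03],.045)]*2+[([.027,-.043,.01],.045)]+[([.027,-.043,0],.045)]*4+[([.026,-.041,0],.043),([.02,-.033,0],.04)]),
]
def sim(q,rows,bias=None,k=0,W=None,sub=5,lam=1e-3,lim=True):
    q=np.array(q,float);x,T=F(q);
    for row in rows:
        sl,rz=row[0],row[1]; dr=np.array([0,0,rz]) if np.isscalar(rz) else np.array(rz)
        for _ in range(sub):
            x=x+np.array(sl)/sub;T=Ro.from_rotvec(dr/sub).as_matrix()@T
            for it in range(2):
                X,TT=F(q);e=np.concatenate([x-X,Ro.from_matrix(T@TT.T).as_rotvec()])
                J=jac(q);Wi=np.eye(7) if W is None else np.diag(W)
                Jp=Wi@J.T@np.linalg.inv(J@Wi@J.T+lam**2*np.eye(6))
                dq=Jp@e
                if bias is not None: dq+=(np.eye(7)-Jp@J)@((np.array(bias)-q)*k)
                q=q+dq
                if lim: q=np.clip(q,LO+.005,HI-.005)
    return q
if __name__=='__main__':
    mid=(LO+HI)/2; st=np.array(D[0][0])
    for nm,kw in (('pinv',{}),('mid .02',dict(bias=mid,k=.02)),('start .02',dict(bias=st,k=.02)),('start .1',dict(bias=st,k=.1)),('zero .05',dict(bias=np.zeros(7),k=.05))):
        print(nm)
        for a,b,rows in H:
            r=sim(D[a][0],rows,**kw); print('  ',r,'true',np.array(D[b][0]))
E
time python3 sim.py
```

```text
pinv
   [-0.459 -0.335  0.787  2.171 -0.112  0.775  2.29 ] true [-0.367 -0.308  0.728  2.168 -0.193  0.776  2.365]
   [-1.009 -0.202  1.455  2.389 -0.495  0.427  2.825] true [-1.    -0.283  1.445  2.388 -0.266  0.407  2.595]
   [-0.842 -0.145  0.15   2.129  0.473  0.732  0.717] true [-0.827 -0.143  0.137  2.13   0.469  0.731  0.721]
   [-0.708  0.149  0.249  1.718 -0.039  1.279  1.244] true [-0.697  0.149  0.244  1.717 -0.036  1.28   1.242]
mid .02
   [-0.574 -0.335  0.848  2.174  0.007  0.78   2.174] true [-0.367 -0.308  0.728  2.168 -0.193  0.776  2.365]
   [-1.037 -0.335  1.365  2.39   0.284  0.42   2.05 ] true [-1.    -0.283  1.445  2.388 -0.266  0.407  2.595]
   [-0.433 -0.118 -0.216  2.108  0.389  0.7    0.797] true [-0.827 -0.143  0.137  2.13   0.469  0.731  0.721]
   [-0.031  0.196 -0.534  1.676  0.103  1.297  1.11 ] true [-0.697  0.149  0.244  1.717 -0.036  1.28   1.242]
start .02
   [-0.583 -0.335  0.852  2.174  0.017  0.781  2.164] true [-0.367 -0.308  0.728  2.168 -0.193  0.776  2.365]
   [-1.031 -0.335  1.383  2.39   0.178  0.405  2.155] true [-1.    -0.283  1.445  2.388
[... 481 characters left out ...]
4 -0.166  0.318  2.138  0.523  0.753  0.673] true [-0.827 -0.143  0.137  2.13   0.469  0.731  0.721]
   [-0.755  0.149  0.303  1.72  -0.047  1.279  1.253] true [-0.697  0.149  0.244  1.717 -0.036  1.28   1.242]
zero .05
   [-0.56  -0.335  0.841  2.174 -0.009  0.778  2.19 ] true [-0.367 -0.308  0.728  2.168 -0.193  0.776  2.365]
   [-1.04  -0.335  1.355  2.389  0.341  0.431  1.994] true [-1.    -0.283  1.445  2.388 -0.266  0.407  2.595]
   [-0.28  -0.112 -0.353  2.101  0.361  0.69   0.826] true [-0.827 -0.143  0.137  2.13   0.469  0.731  0.721]
   [-0.175  0.178 -0.364  1.684  0.065  1.291  1.143] true [-0.697  0.149  0.244  1.717 -0.036  1.28   1.242]
real	0m8.840s
user	0m8.389s
sys	0m0.139s
```

```bash
cat > s2.py <<'E'
from sim import *
for lam in (.01,.03,.06,.1):
  for sub in (1,5):
    print(lam,sub,[np.round(sim(D[a][0],rows,lam=lam,sub=sub)-np.array(D[b][0]),3) for a,b,rows in H[:2]])
q0=np.array(D[9][0]);x0,T0=F(q0)
ly=np.array([-np.sin(.303),np.cos(.303),0]);lx=np.array([ly[1],-ly[0],0])
def rep(q,x,nm): X,T=F(q);print(nm,q,'err mm',(x-X)*1e3)
q=sim(q0,[(lx*.0022,0)]*2);x=x0+lx*.0044;rep(q,x,'x')
for i in range(8):
    q=sim(q,[(ly*.009,0)]);x=x+ly*.009;rep(q,x,'slide')
for i in range(6):
    q=sim(q,[([0,0,.01],0)]);x=x+[0,0,.01];rep(q,x,'up')
E
python3 s2.py
```

```text
0.01 1 [array([-0.26 , -0.027,  0.141,  0.008,  0.27 ,  0.011, -0.258]), array([-0.007,  0.105,  0.01 ,  0.003, -0.289,  0.033,  0.29 ])]
0.01 5 [array([-0.092, -0.027,  0.059,  0.003,  0.08 , -0.001, -0.074]), array([-0.009,  0.081,  0.01 ,  0.002, -0.229,  0.021,  0.23 ])]
0.03 1 [array([-0.262, -0.027,  0.142,  0.008,  0.271,  0.011, -0.259]), array([-0.003,  0.102,  0.01 ,  0.002, -0.28 ,  0.032,  0.28 ])]
0.03 5 [array([-0.092, -0.027,  0.06 ,  0.003,  0.081, -0.001, -0.075]), array([-0.004,  0.081,  0.01 ,  0.002, -0.229,  0.021,  0.229])]
0.06 1 [array([-0.266, -0.027,  0.145,  0.007,  0.274,  0.01 , -0.262]), array([ 0.045,  0.102,  0.01 ,  0.003, -0.268,  0.035,  0.261])]
0.06 5 [array([-0.093, -0.027,  0.06 ,  0.003,  0.081, -0.001, -0.075]), array([ 0.008,  0.084,  0.01 ,  0.002, -0.233,  0.024,  0.231])]
0.1 1 [array([-0.275, -0.027,  0.15 ,  0.007,  0.279,  0.009, -0.269]), array([ 0.151,  0.099, -0.111,  0.007, -0.242,  0.042,  0.218])]
0.1 5 [array([-0.096, -0.027,  0.062,  0.003,  0.083, -0.002, -0.077]), array([ 0.021,  0.086,  0.01 ,  0.003, -0.237,  0.026,  0.232])
[... 584 characters left out ...]
[-2.215 -5.591 -2.055]
slide [-0.965 -0.274  1.158  2.435 -0.068  0.335  2.187] err mm [-3.44  -5.099 -3.07 ]
slide [-0.935 -0.267  1.108  2.435 -0.071  0.328  2.166] err mm [-9.626 -2.798 -8.295]
up [-0.878 -0.273  1.042  2.422 -0.059  0.357  2.143] err mm [-9.626 -2.798 -8.295]
up [-0.829 -0.281  0.984  2.408 -0.046  0.386  2.119] err mm [-9.626 -2.798 -8.295]
up [-0.787 -0.291  0.933  2.394 -0.032  0.414  2.096] err mm [-9.626 -2.798 -8.295]
up [-0.752 -0.301  0.888  2.38  -0.018  0.443  2.074] err mm [-9.626 -2.798 -8.295]
up [-0.722 -0.311  0.849  2.366 -0.006  0.471  2.053] err mm [-9.626 -2.798 -8.295]
up [-0.696 -0.322  0.814  2.351  0.006  0.499  2.034] err mm [-9.626 -2.798 -8.295]
```

```bash
cat > s3.py <<'E'
from sim import *
S=np.array([.4694,-.1263,0]);ly=np.array([-np.sin(.303),np.cos(.303),0]);lx=np.array([ly[1],-ly[0],0])
def loc(q):
    X,T=F(q);yaw=np.arctan2(-T[0,1],T[1,1]);d=np.array([np.cos(yaw),np.sin(yaw),0])
    o=X+.0117*d+[0,0,.0119]; 
    tl=np.degrees(np.arccos(np.clip(-T[2,2],-1,1))); roll=np.degrees(np.arcsin(T[2,1]))
    return np.array([(o-S)@lx*1e3,(o-S)@ly*1e3,(o[2]-.1655)*1e3,np.degrees(yaw),tl,roll])
def run(q,plan,show=True):
    for (a,b,c,*r) in plan:
        q=sim(q,[(lx*a+ly*b+[0,0,c],r[0] if r else 0)]); 
        if show: print(q,'loc x y seat yaw tilt roll',loc(q))
    return q
if __name__=='__main__':
    q=np.array(D[9][0]);print(loc(q))
    q=run(q,[(.001,.006,.001)]*5+[(.0,.006,.001)]*7);print('up')
    q=run(q,[(.0,.0,.01)]*5)
E
python3 s3.py
```

```text
[ -4.478 -37.692  52.031  17.164  31.38   -0.291]
[-1.101 -0.328  1.428  2.363 -0.032  0.387  2.292] loc x y seat yaw tilt roll [ -3.478 -31.692  53.031  17.164  31.38   -0.291]
[-1.086 -0.32   1.401  2.37  -0.04   0.384  2.284] loc x y seat yaw tilt roll [ -2.478 -25.692  54.031  17.164  31.38   -0.291]
[-1.07  -0.312  1.373  2.376 -0.047  0.381  2.276] loc x y seat yaw tilt roll [ -1.478 -19.692  55.031  17.164  31.38   -0.291]
[-1.053 -0.305  1.343  2.382 -0.054  0.378  2.267] loc x y seat yaw tilt roll [ -0.478 -13.692  56.031  17.164  31.38   -0.291]
[-1.035 -0.298  1.312  2.389 -0.061  0.375  2.257] loc x y seat yaw tilt roll [ 0.522 -7.692 57.031 17.164 31.38  -0.291]
[-1.012 -0.293  1.276  2.396 -0.066  0.373  2.246] loc x y seat yaw tilt roll [ 0.522 -1.692 58.031 17.164 31.38  -0.291]
[-0.988 -0.288  1.239  2.402 -0.069  0.371  2.234] loc x y seat yaw tilt roll [ 0.522  4.308 59.031 17.164 31.38  -0.291]
[-0.963 -0.283  1.201  2.409 -0.072  0.369  2.221] loc x y seat yaw tilt roll [ 0.522 10.308 60.031 17.164 31.38  -0.291]
[-0.938 -0.279  1.161  2.415 -0.074  0.367  2.206]
[... 362 characters left out ...]
153] loc x y seat yaw tilt roll [ 0.522 34.308 64.031 17.164 31.38  -0.291]
up
[-0.813 -0.28   0.981  2.419 -0.057  0.391  2.128] loc x y seat yaw tilt roll [ 0.522 34.308 74.031 17.164 31.38  -0.291]
[-0.77  -0.289  0.929  2.405 -0.042  0.42   2.104] loc x y seat yaw tilt roll [ 0.522 34.308 84.031 17.164 31.38  -0.291]
[-0.734 -0.3    0.884  2.391 -0.028  0.449  2.081] loc x y seat yaw tilt roll [ 0.522 34.308 94.031 17.164 31.38  -0.291]
[-0.703 -0.311  0.844  2.377 -0.015  0.477  2.059] loc x y seat yaw tilt roll [  0.522  34.308 104.031  17.164  31.38   -0.291]
[-0.677 -0.322  0.809  2.362 -0.003  0.505  2.039] loc x y seat yaw tilt roll [  0.522  34.308 114.031  17.164  31.38   -0.291]
```

Call:
apply_moves([
  {"slide": [-0.0008, 0.006, 0.0012], "dr": [0, 0, 0]},
  {"slide": [-0.0008, 0.006, 0.0012], "dr": [0, 0, 0]},
  {"slide": [-0.0008, 0.006, 0.0014], "dr": [0, 0, 0]},
  {"slide": [-0.0008, 0.006, 0.0015], "dr": [0, 0, 0]},
  {"slide": [-0.0008, 0.003, 0.0015], "dr": [0, 0, 0]},
  {"slide": [0, 0, 0], "dr": [0, 0, 0]},
])

```text
time: 14.92
eef_pos: [0.4613, -0.1396, 0.2128]
ee_rot: [-0.391, 2.567, 0.104]
wrist_force: [-1.1, 0.6, -2.8]
gripper_width: 0.0194
```

```bash
cat > chk.py <<'E'
from ov import *
import sys
from s3 import loc
s=bot.sense();print('q',s['joint_pos'],'loc',loc(s['joint_pos']),'F',s['wrist_force'],'M',s['moment'],'w',s['gripper_width'],'t',s['time'])
if len(sys.argv)>1:
    q=float(sys.argv[2]) if len(sys.argv)>2 else 0
    overlay('scene',sys.argv[1],(200,210,300,310),6,q=q)
E
python3 chk.py g1.png
```

```text
q [-1.03  -0.301  1.311  2.383 -0.059  0.382  2.26 ] loc [ -0.015 -10.348  58.946  17.192  31.408  -0.298] F [-1.124  0.581 -2.768] M [-0.199  0.72  -0.004] w 0.01944674204190169 t 14.925
```

View pics/g1.png

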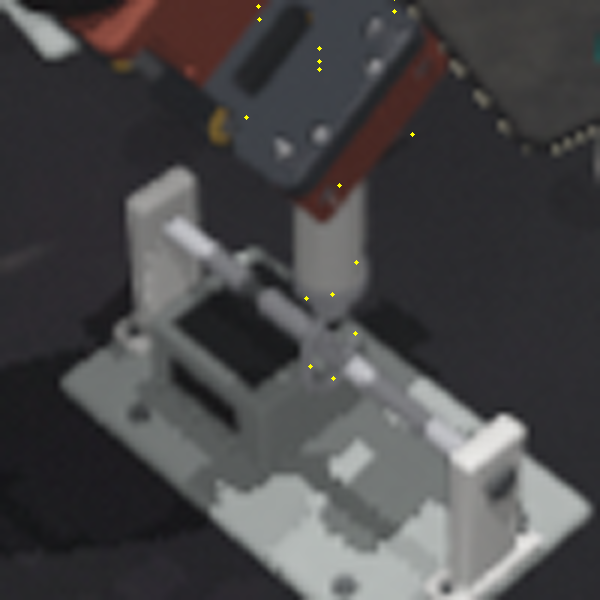

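Call:
apply_moves([
  {"slide": [-0.0018, 0.0057, 0.001], "dr": [0, 0, 0]},
  {"slide": [-0.0018, 0.0057, 0.001], "dr": [0, 0, 0]},
  {"slide": [-0.0018, 0.0057, 0.001], "dr": [0, 0, 0]},
  {"slide": [-0.0018, 0.0057, 0.001], "dr": [0, 0, 0]},
  {"slide": [0, 0, 0], "dr": [0, 0, 0]},
])

```text
time: 15.6
eef_pos: [0.4538, -0.1164, 0.2166]
ee_rot: [-0.392, 2.568, 0.104]
wrist_force: [0.4, -0.1, -1.4]
gripper_width: 0.0198
```

```bash
python3 chk.py g2.png
```

```text
q [-0.931 -0.282  1.16   2.411 -0.074  0.374  2.212] loc [-0.275 14.227 62.665 17.229 31.384 -0.289] F [ 0.411 -0.146 -1.408] M [-0.181  0.678  0.036] w 0.01981388765518074 t 15.6
```

View pics/g2.png

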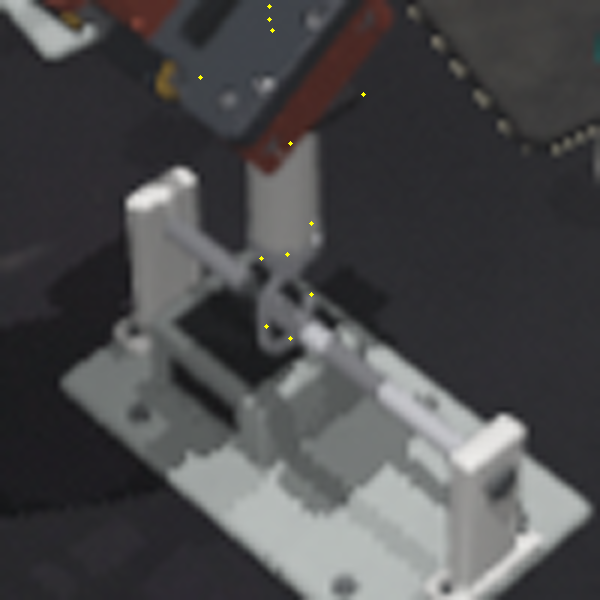

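Call:
apply_moves([
  {"slide": [-0.0018, 0.0057, 0.0005], "dr": [0, 0, 0]},
  {"slide": [-0.0018, 0.0057, 0.0005], "dr": [0, 0, 0]},
  {"slide": [-0.0018, 0.0057, 0.0005], "dr": [0, 0, 0]},
  {"slide": [-0.0008, 0.0025, 0], "dr": [0, 0, 0]},
  {"slide": [0, 0, 0], "dr": [0, 0, 0]},
])

```text
time: 16.27
eef_pos: [0.4478, -0.0971, 0.2182]
ee_rot: [-0.391, 2.568, 0.104]
wrist_force: [0.2, 0.6, -2.0]
gripper_width: 0.0197
```

```bash
python3 chk.py g3.png
python3 - <<'E'
from h import *
c=cap('scene');crop(c,'g3z.png',222,240,272,290,12)
print((proj(c,[[.4694-.035*np.sin(.303),-.1263+.035*np.cos(.303),.07]])-[222,240])*12)
E
```

```text
q [-0.852 -0.269  1.033  2.434 -0.084  0.363  2.166] loc [-0.239 34.492 64.25  17.199 31.409 -0.292] F [ 0.205  0.619 -2.047] M [-0.226  0.682  0.033] w 0.01972727665666862 t 16.275
[[237.87205153 221.61218469]]
```

View pics/g3z.png

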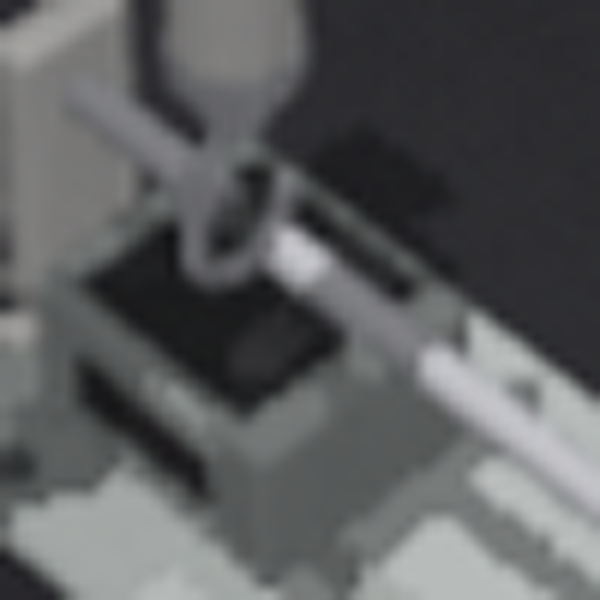

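Call:
apply_moves([
  {"slide": [0, 0, 0.002], "dr": [0, 0, 0]},
  {"slide": [0, 0, 0.004], "dr": [0, 0, 0]},
  {"slide": [0, 0, 0.005], "dr": [0, 0, 0]},
  {"slide": [0, 0, 0.005], "dr": [0, 0, 0]},
  {"slide": [0, 0, 0], "dr": [0, 0, 0]},
  {"slide": [0, 0, 0], "dr": [0, 0, 0]},
])

```text
time: 17.12
eef_pos: [0.4479, -0.0973, 0.2342]
ee_rot: [-0.39, 2.567, 0.104]
wrist_force: [1.6, 0.3, -4.2]
gripper_width: 0.0199
```

```bash
python3 chk.py g4.png .014
```

```text
q [-0.771 -0.281  0.939  2.412 -0.067  0.409  2.132] loc [-0.168 34.37  80.379 17.181 31.431 -0.277] F [ 1.621  0.314 -4.163] M [-0.192  0.653  0.044] w 0.019910795196602857 t 17.125
```

View pics/g4.png

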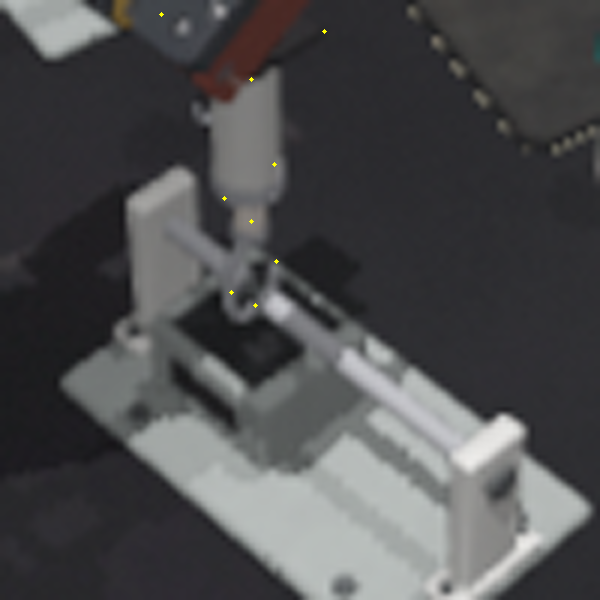

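Call:
apply_moves([
  {"slide": [0, 0, 0.005], "dr": [0, 0, 0]},
  {"slide": [0, 0, 0.007], "dr": [0, 0, 0]},
  {"slide": [0, 0, 0.007], "dr": [0, 0, 0]},
  {"slide": [0, 0, 0.007], "dr": [0, 0, 0]},
  {"slide": [0, 0, 0.005], "dr": [0, 0, 0]},
  {"slide": [0, 0, 0.002], "dr": [0, 0, 0]},
  {"slide": [0, 0, 0], "dr": [0, 0, 0]},
  {"slide": [0, 0, 0], "dr": [0, 0, 0]},
])

```text
time: 18.18
eef_pos: [0.4478, -0.0972, 0.267]
ee_rot: [-0.391, 2.568, 0.104]
wrist_force: [1.1, -0.3, -7.6]
gripper_width: 0.0198
```

```bash
python3 chk.py g5.png .047;  python3 - <<'E'
from h import *
c=cap('scene');crop(c,'g5z.png',215,205,265,275,8.5)
E
```

```text
q [-0.64  -0.305  0.785  2.363 -0.05   0.502  2.087] loc [ -0.181  34.615 113.263  17.206  31.408  -0.266] F [ 1.101 -0.297 -7.6  ] M [-0.304  0.849 -0.047] w 0.01982028339933844 t 18.175
```

View pics/g5z.png

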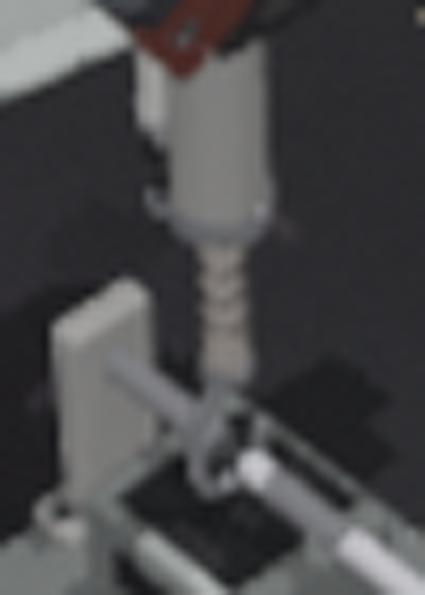

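View pics/g5.png

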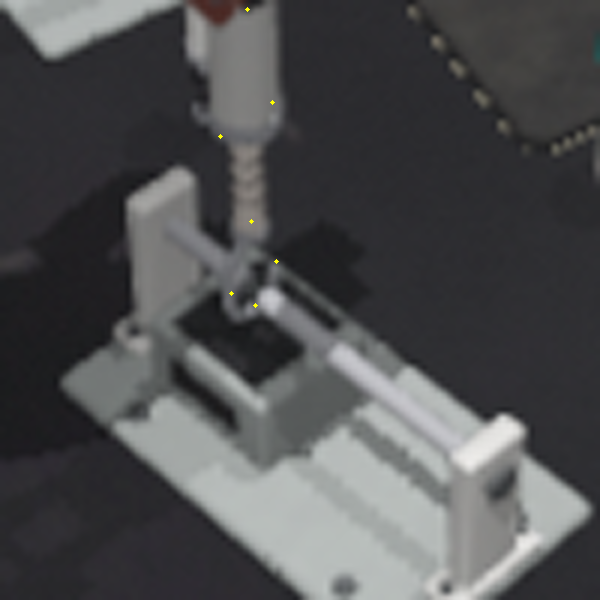

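Call:
apply_moves([
  {"slide": [0, 0, 0.002], "dr": [0, 0, 0]},
  {"slide": [0, 0, 0.0012], "dr": [0, 0, 0]},
  {"slide": [0, 0, 0], "dr": [0, 0, 0]},
  {"slide": [0, 0, 0], "dr": [0, 0, 0]},
])

```text
time: 18.77
eef_pos: [0.4479, -0.0972, 0.2704]
ee_rot: [-0.391, 2.567, 0.104]
wrist_force: [0.9, -0.4, -8.0]
gripper_width: 0.0198
```

```bash
python3 chk.py
python3 - <<'E'
from ov import *
s=bot.sense();o,R=origin(s);q=(o[2]-.1655-.0665);print('o',o,'q est',q)
fr=[];F=[]
for i in range(8):
    c=cap('scene');fr.append(c['frame'].astype(float));F.append(bot.sense()['wrist_force'])
print('F',np.mean(F,0))
m=np.mean(fr,0).astype(np.float32);np.save('m.npy',m)
cam=-np.array(c['R']).T@np.array(c['t']).ravel()
v=cam-o;v[2]=0;v/=np.linalg.norm(v)
# front line of rod (radius 6mm) sampled by distance below lip
g=m.mean(2)
for d in np.arange(-6,52,1.0):
    P=o+[0,0,-.112-d/1e3]; vals=[]
    for off in (-.002,0,.002):
        side=np.array([-v[1],v[0],0])*off
        u=proj(c,[P+v*.006+side])[0]
        vals.append(cv2.remap(g,np.float32([[u[0]]]),np.float32([[u[1]]]),cv2.INTER_LINEAR)[0,0])
    print('%3d %6.1f  pix %.1f,%.1f'%(d,np.mean(vals),*u))
im=cv2.resize(m[200:275,215:265,::-1],None,fx=8,fy=8,interpolation=cv2.INTER_CUBIC)
for d in (0,q*1e3-40,q*1e3-30,q*1e3-20,q*1e3-10):
    u=proj(c,[o+[0,0,-.112-d/1e3]+v*.006])[0];x=(u+.5-[215,200])*8-.5
    cv2.line(im,(int(x[0])+30,int(x[1])),(int(x[0])+60,int(x[1])),(0,255,255),1)
cv2.imwrite('pics/g6z.png',np.clip(im,0,255).astype(np.uint8))
E
```

```text
q [-0.628 -0.308  0.772  2.358 -0.051  0.51   2.085] loc [ -0.094  34.562 116.68   17.203  31.429  -0.267] F [ 0.868 -0.364 -7.995] M [-0.31   0.926 -0.042] w 0.019795447874557295 t 18.775
o [ 0.459  -0.0937  0.2823] q est 0.05029969362129791
F [ 1.2588  0.2146 -7.5179]
 -6  125.7  pix 241.5,228.1
 -5  125.5  pix 241.5,228.4
 -4  125.2  pix 241.5,228.8
 -3  123.6  pix 241.6,229.1
 -2  120.3  pix 241.6,229.4
 -1  116.9  pix 241.6,229.7
  0  113.6  pix 241.6,230.1
  1  110.3  pix 241.6,230.4
  2  107.0  pix 241.6,230.7
  3  104.6  pix 241.6,231.0
  4  104.9  pix 241.7,231.4
  5  105.1  pix 241.7,231.7
  6  105.3  pix 241.7,232.0
  7  104.6  pix 241.7,232.3
  8  104.0  pix 241.7,232.6
  9  103.5  pix 241.7,233.0
 10  107.8  pix 241.7,233.3
 11  112.2  pix 241.8,233.6
 12  116.7  pix 241.8,233.9
 13  119.7  pix 241.8,234.2
 14  122.7  pix 241.8,234.6
 15  125.7  pix 241.8,234.9
 16  124.4  pix 241.8,235.2
 17  121.3  pix 241.8,235.5
 18  118.3  pix 241.9,235.8
 19  115.2  pix 241.9,236.1
 20  113.1  pix 241.9,236.5
 21  110.9  pix 241.9,236.8
 22  111.0  pix 241.9,237.1
 23  114.4  pix 241.9,237.4
 24  117.8  pix 241.9,237.7
 25  120.8  pix 241.9,238.0
 26  120.7  pix 242.0,238.3
 27  120.7  pix 242.0,238.7
 28  120.1  pix 242.0,239.0
 29  116.2  pix 242.0,239.3
 30  112.5  pix 242.0,239.6
 31  108.9  pix 242.0,239.9
 32  110.7  pix 242.0,240.2
 33  113.3  pix 242.1,240.5
 34  116.2  pix 242.1,240.8
 35  118.7  pix 242.1,241.1
 36  121.1  pix 242.1,241.4
 37  123.2  pix 242.1,241.8
 38  122.9  pix 242.1,242.1
 39  117.6  pix 242.1,242.4
 40  112.0  pix 242.2,242.7
 41  107.4  pix 242.2,243.0
 42  109.2  pix 242.2,243.3
 43  111.3  pix 242.2,243.6
 44  113.1  pix 242.2,243.9
 45  116.7  pix 242.2,244.2
 46  120.5  pix 242.2,244.5
 47  124.2  pix 242.2,244.8
 48  126.0  pix 242.3,245.1
 49  126.1  pix 242.3,245.4
 50  126.2  pix 242.3,245.7
 51  126.3  pix 242.3,246.0
```

View pics/g6z.png

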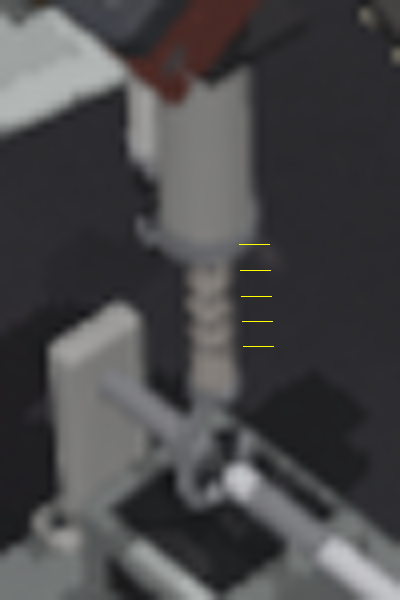

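Call:
apply_moves([
  {"slide": [0, 0, 0], "dr": [0, 0, 0]},
  {"slide": [0, 0, 0], "dr": [0, 0, 0]},
  {"slide": [0, 0, 0], "dr": [0, 0, 0]},
  {"slide": [0, 0, 0], "dr": [0, 0, 0]},
  {"slide": [0, 0, 0], "dr": [0, 0, 0]},
  {"slide": [0, 0, 0], "dr": [0, 0, 0]},
])

```text
time: 19.92
eef_pos: [0.4479, -0.0972, 0.2705]
ee_rot: [-0.391, 2.567, 0.104]
wrist_force: [1.4, 0.5, -8.0]
gripper_width: 0.0196
```

```bash
python3 chk.py
python3 - <<'E'
from h import *
print(np.abs(bot.sense()['dq']).max())
cap('scene','z_s.png')
E
```

```text
q [-0.628 -0.307  0.772  2.358 -0.051  0.51   2.085] loc [ -0.038  34.505 116.736  17.2    31.433  -0.27 ] F [ 1.449  0.51  -7.998] M [-0.264  1.05   0.022] w 0.019582976030635486 t 19.925
0.0013151348012050202
```

View pics/z_s.png

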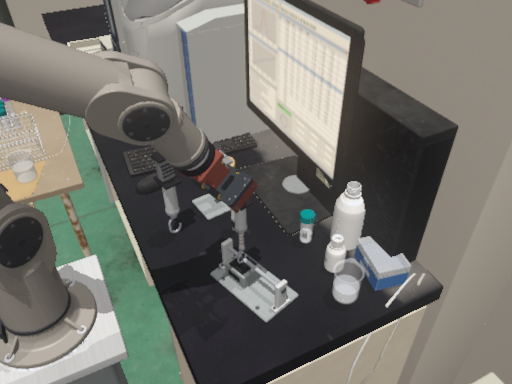

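The last picture shows the balance upright with its hook in the groove at about (241, 250). The sample tube (306, 226), dropper bottle (335, 253) and beaker (348, 282) have not moved. The arm is steady, so I'm handing in.

```bash
python3 -c "
from bench import job_done
print(job_done())"
```

```text
the job is handed in; nothing more can be done
None
```

The balance is hooked in the groove of the bar and held still, with the rod drawn out about 50 mm. I handed it in at about 20 s of the 64 s allowed.

**What I did:** I took the mid-size balance from its holder by the grip, hooked it under the open end of the bar and slid it to the groove. Then I pulled it straight up.

**Last checks:**
- **Extension:** the arm position puts the rod at about 50.3 mm, taking the balance's hanging height as given.
- **Force:** the vertical load is about 5.5–6 N more than before hooking on, against about 6 N expected at 50 mm.
- **Steadiness:** joint speeds were about 0.001 rad/s, and the grip was firm at 19.6 mm.
- **Position:** the hook is at y = 34.5 mm on the stand, against 35 mm for the groove centre.
- **Other objects:** the beaker, dropper bottle and sample tube look unmoved in the last picture.

**Not fully confirmed or not as planned:**
- **Broad ring:** the camera could not show it at the lip sharply. The rings I could see suggest about 51 mm, roughly 1 mm more than the arm position, which is within the camera's error.
- **First grasp:** closing from straight above caught the flange at 30 mm, so I reopened and regrasped with the tool tilted about 32°.
- **Joint ranges:** while hooking on, joints 2 and 3 came to about 0.005 rad from their range limits, and the balance rose about 6 mm more than commanded. No contact force showed.

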